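Measure off the pegboard's new place on the lower shelf

TASK

The pegboard is to move down to the lower shelf, so mark off its place and clear the dice away. Hook the tape measure over the raised lip at the end of the lower shelf, back its case away along the shelf until 18 cm of blade shows between hook and case, press the case straight down until its sole is flush on the shelf so that the blade locks, and leave it lying there; then stand the rook upright on the shelf behind the blade (the side away from the robot), level with the mouth of the case. Also feed every loose die through the neck into the steel tin, which stays standing on the shelf, and leave the dice cup, the tin's lid, the pawn, the mug and the coasters where they are.

Things in the scene. Friction and masses are not known exactly. Their poses are not given: they have to be found in the camera images.
- shelf: lower oak shelf, fixed: solid board on a plinth, 220 mm deep (its x, away from the robot) and 440 mm long (its y), top face 35 mm above the table; origin on the table under the board's centre, z up. At its -y end stands a lip across the whole depth: 10 mm thick (shelf y -220 to -210 mm), 16 mm above the board's top. The far (+x) half of the board holds tin, dice cup and rook, the near (-x) half is free for the tape (its lane about x = -50 mm) save for dice at its +y end
- shelf_top (a point): middle of the board's top face
- lip (a point): middle of the lip's top edge on its outer (-y) face, 51 mm above the table
- tape: tape measure, loose, 0.34 kg: grey case with black side pads, 80 mm long (x), 44 mm wide (y, 47 over the pads), 62 mm high. Origin: underside of the black lock plate below the case's centre, while the lock is off. x points forward, out of the mouth towards the hook; z up. The case's sole lies 5 mm above the origin, its top 67 mm; its mouth face is at x = 40 mm. Grip it across its width, from above
- mouth (a point): middle of the mouth in the case's front face (x 40 mm, 24 mm above the tape's origin)
- hook (a point): on the blade's end hook, a steel tab 22 mm wide, 3 mm thick, hanging down from the blade: lower end of its inner (case-side) face, 7 mm above the tape's origin. The blade is 19 mm wide, its underside 24 mm above the tape's origin, so it passes over the lip with the case on the shelf
- blade (a joint): how far the blade is drawn out, m, 0 to 0.21: the length that shows between hook and mouth is this + 0.022 (18 cm = 0.158). A spring draws it in: 3.2 N at 0, 4.5 N at 0.158
- lock (a joint): lock plate under the case, m: 0 = off (it stands 5 mm below the sole), 0.005 = locked (plate flush with the sole). Pressing the case down on a surface with about 7 N in all (its own weight is 3.4 N; 5 to 20 N of push is right) drives it in; the blade is then held to the nearest notch (6 mm apart) and the plate stays in: it cannot be unlocked by the robot
- rook: dark wooden rook, loose, 71 mm high, 60 g: foot 36 mm across (lowest 10 mm), stem 22 mm, head 28 mm across from 52 to 64 mm above the foot, four small battlements on top; origin under its foot's centre, z up
- tin: stainless steel tin, loose, 0.4 kg, open (its lid lies elsewhere): 72 mm across, shoulder from 95 to 108 mm, neck 42 mm outside, 36 mm inside, mouth 128 mm above its foot; inside, an off-centre cone on the floor (32 mm high) spreads what falls in; origin under its foot's centre, z up. It and the dice cup may have changed places
- tin_neck (a point): centre of the neck's mouth, 128 mm above the tin's foot
- die0_mid (a point): centre of a wooden die, a 16 mm cube with dark pips, 12 g; its axes are normal to the die's faces. Four to six dice are present (None: absent), on the lower shelf or on the table; all alike
- die1_mid (a point): centre of a wooden die, a 16 mm cube with dark pips, 12 g; its axes are normal to the die's faces. Four to six dice are present (None: absent), on the lower shelf or on the table; all alike
- die2_mid (a point): centre of a wooden die, a 16 mm cube with dark pips, 12 g; its axes are normal to the die's faces. Four to six dice are present (None: absent), on the lower shelf or on the table; all alike
- die3_mid (a point): centre of a wooden die, a 16 mm cube with dark pips, 12 g; its axes are normal to the die's faces. Four to six dice are present (None: absent), on the lower shelf or on the table; all alike
- die4_mid (a point): centre of a wooden die, a 16 mm cube with dark pips, 12 g; its axes are normal to the die's faces. Four to six dice are present (None: absent), on the lower shelf or on the table; all alike
- die5_mid (a point): centre of a wooden die, a 16 mm cube with dark pips, 12 g; its axes are normal to the die's faces. Four to six dice are present (None: absent), on the lower shelf or on the table; all alike
- cup: red dice cup on the shelf, 68 mm across, 85 mm high; leave alone. Origin under its foot
- tin_lid: the tin's steel lid, 50 mm across, 16 mm high, on the table; leave alone
- pawn: dark wooden pawn, 28 mm foot, 45 mm high, on the table; leave alone
- mug: white mug, 76 mm across, 90 mm high; leave alone
- coasters: stack of square cork coasters, 90 x 90 x 12 mm, on the table; leave alone

How it is judged:
By the outcome, as a careful person would: the job done as asked, in the order asked, and still so for the second after the job is handed in, with the robot touching nothing.
Of die0, die1, die2, die3, die4, die5 only 4 to 6 are there at a start; the rules pass over those that are not, and their reading is None.
At some moment in a run one of die0, die1, die2, die3, die4, die5 may be knocked a few centimetres aside while the robot is not near it.
It also fails if it takes over 210 s, if anything falls off the work surface, if the arm or the gripper's body presses on something with over 40 N, if the wrist force passes 120 N, or if a joint passes its speed limit or range.

ROBOT

A 6-joint arm with a two-finger parallel gripper is mounted at the origin on the work surface. World frame = base frame: x ahead of the robot, y to its left, z up, the work surface at z = 0. Lengths are in mm, angles in rad, forces in N, time in s.
With the tool pointing down it reaches from about 425 to 950 mm from the base axis. Payload 3.5 kg.
Tool frame: the origin (TCP) lies at the very end of the fingers, on their centre line; the grasp point (between the pads) lies 19 mm behind it (arm.hold_point_z is the distance from the TCP to the grasp point, in mm); x points along the fingers, z is the direction in which the jaws open and shut, and the axes are right-handed (so a half turn about x gives the same grasp; the last joint's range is limited). The gripper opens to 85 mm and grips with 20 to 120 N. Pads are 22 mm wide; open, the fingers measure 114 mm over their backs; the gripper's body (76 mm by 85 mm) begins 54 mm behind the grasp point. The pads swing forward as they close: fully open they stand 13 mm farther back than shut.
Start: joints at [-1.36, 0.286, 1.577, -0, 1.279, -0.15], TCP at [238.313, -631.517, 231.325] pointing down, gripper open.
Joint ranges: [-2.77, 2.77], [-0.9, 2.22], [0.21, 2.48], [-1.53, 4.67], [0.24, 2.81], [-2.84, 2.84]. Speed limits (rad/s): [2.79, 2.79, 3.14, 3.14, 3.14, 3.14].

INTERFACE

Orientations are given as a 3x3 rotation matrix whose columns are the frame's x, y, z axes.
In Python, from station import arm gives the robot as it stands. The module is installed in compiled form; this text tells all that it offers.
- The arm moves only by the shell command python3 -m pendant 'ROWS' [OPENING]. ROWS is JSON, a list of rows, each a list of 6 numbers: the shift along the tool's x, y, z in mm, then the turn, a rotation vector about the tool's x, y, z in rad. In form: [[x, y, z, wx, wy, wz], ...]. A call has 1 to 12 rows; each row shifts and turns the pose as measured when the row begins, along the tool's axes as they then stand; what a row does not reach is not made up. A row lasts 1/10 s, in which the tool goes at most 50 mm and 8.59 degrees, less where a joint would pass 70% of its speed; a pose out of reach is approached as far as the arm can. A call is refused whole if a number of a shift passes 50 or a number of a turn 0.15, either way. A call with a gripper value outside its range is refused whole. OPENING is the finger opening in mm, from 0 to 85.4, set as the call begins (- or left out, the last holds). The fingers move at their own pace and stop on an object; the grip force is fixed at half the most. Time passes only in rows, so rows that do not move let the fingers close. It gives the time, the measured TCP pose, the force and the opening at its end, in the units of the state.
- arm.get_obs(): the state, without advancing time (a new reading comes with each control period).
- arm.read_camera(name): name is "side" or "top"; returns the picture (480x640x3 uint8, red, green, blue); there is no depth.
- arm.camera_info(name): a dict with "mtx" (3x3 intrinsics, pixels), "R" (3x3) and "t" (3): a world point X has camera coordinates R X + t. Camera axes: x right, y down, z forward; pixel columns grow to the right and rows downward; lengths in mm; the calibration is good to about 2 mm. A picture is of the moment at which its call begins. camera_info takes no time and is no camera call.
- arm.finish_job(): hands the job in, once; it reports no verdict.
The state is a dict: "clock": time; "joints": joint angles; "qd": joint speeds; "joint_torque": joint torques, N m; "tcp_pos": TCP position; "ee_rot": TCP orientation; "contact_force": force on the tool from outside, world axes, zero at the start; "moment": the same for the moment, N m; "opening": finger opening in mm.
Only numpy, scipy, OpenCV 4.12 (cv2) and the standard library are available. Lean on these libraries where they do the work, as an engineer would, in place of code of your own. Each camera call takes 0.05 s, during which the arm holds its last target.

## Working session

There is one attempt and no reset: what is moved stays moved. The work goes in short steps, Python scripts to look and compute and a shell command to move; the robot and the scene stay as the last step left them, time stands still between calls to the robot, and variables do not carry over. Pictures are saved under pics/ and viewed, and the job is handed in when it is done.

```bash
mkdir -p pics; ls; cat > h.py <<'E'
import numpy as np, cv2
from station import arm
def snap(name,tag):
    im=arm.read_camera(name); cv2.imwrite(f'pics/{tag}.png',cv2.cvtColor(im,cv2.COLOR_RGB2BGR)); return im
def ray(name,u,v,z):
    c=arm.camera_info(name); K=np.array(c['mtx']);R=np.array(c['R']);t=np.array(c['t']).ravel()
    o=-R.T@t; d=R.T@np.linalg.inv(K)@np.array([u,v,1.]); s=(z-o[2])/d[2]; return o+s*d
def proj(name,X):
    c=arm.camera_info(name); K=np.array(c['mtx']);R=np.array(c['R']);t=np.array(c['t']).ravel()
    p=K@(R@np.array(X,float)+t); return p[:2]/p[2]
E
python3 - <<'E'
from h import *
np.set_printoptions(suppress=True,precision=3)
for n in('side','top'):
    snap(n,n+'0'); c=arm.camera_info(n); R=np.array(c['R']); print(n,np.array(c['mtx']),R,-R.T@np.array(c['t']).ravel())
o=arm.get_obs(); print(o)
E
```

```text
pics
side [[506.721   0.    320.542]
 [  0.    506.721 236.905]
 [  0.      0.      1.   ]] [[ 0.996 -0.09   0.022]
 [-0.043 -0.658 -0.752]
 [ 0.082  0.748 -0.659]] [ 379.031 -936.496  915.87 ]
top [[463.625   0.    319.565]
 [  0.    463.625 242.464]
 [  0.      0.      1.   ]] [[-0.008 -1.    -0.016]
 [-0.987  0.01  -0.157]
 [ 0.158  0.014 -0.987]] [ 329.824  -49.844 1178.213]
{'clock': 0.1, 'joints': array([-1.36 ,  0.287,  1.578, -0.   ,  1.279, -0.15 ]), 'qd': array([ 0.   , -0.004, -0.004,  0.   , -0.001, -0.002]), 'joint_torque': array([  0.001, -40.729, -29.37 ,  -0.   ,   0.003,   0.   ]), 'tcp_pos': array([ 238.17 , -630.947,  230.037]), 'ee_rot': array([[-0.   ,  0.936,  0.353],
       [ 0.002,  0.353, -0.936],
       [-1.   ,  0.   , -0.002]]), 'contact_force': array([-0.196, -0.66 ,  0.573]), 'moment': array([-0.037, -0.003, -0.033]), 'opening': 85.44607538447414}
```

View pics/side0.png

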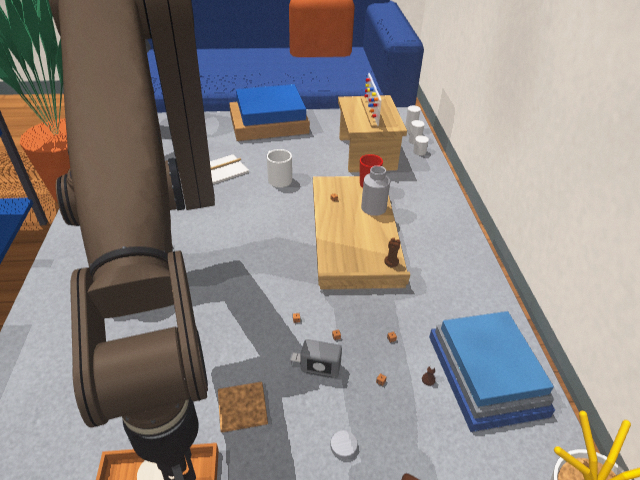

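View pics/top0.png

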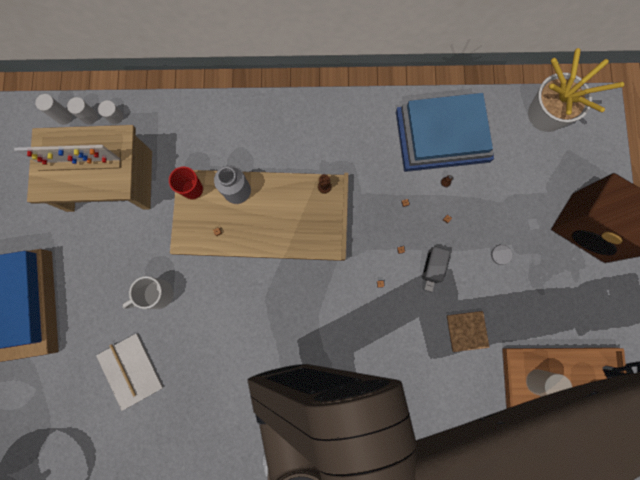

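```bash
python3 - <<'E'
from h import *
a=cv2.imread('pics/side0.png')[140:300,270:430]; cv2.imwrite('pics/s0a.png',cv2.resize(a,None,fx=4,fy=4,interpolation=cv2.INTER_CUBIC)[:600])
a=cv2.imread('pics/top0.png')[150:300,160:360]; cv2.imwrite('pics/t0a.png',cv2.resize(a,None,fx=4,fy=4,interpolation=cv2.INTER_CUBIC))
a=cv2.imread('pics/top0.png')[160:310,360:520]; cv2.imwrite('pics/t0b.png',cv2.resize(a,None,fx=4,fy=4,interpolation=cv2.INTER_CUBIC))
E
```

```text
(no output)
```

View pics/s0a.png

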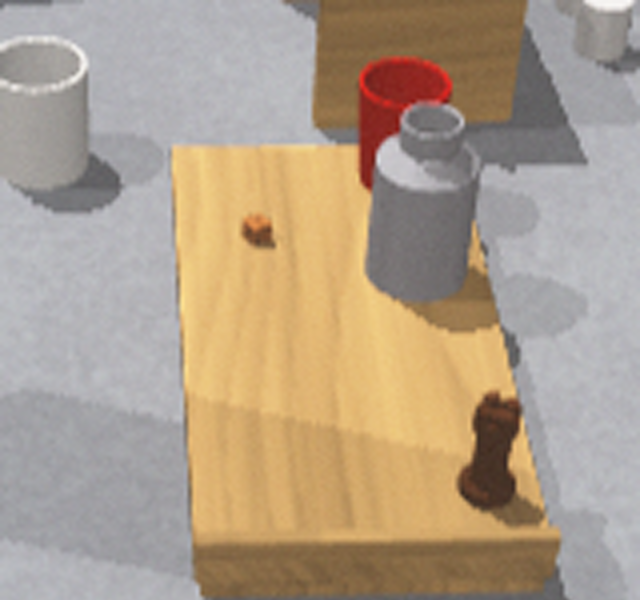

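View pics/t0a.png

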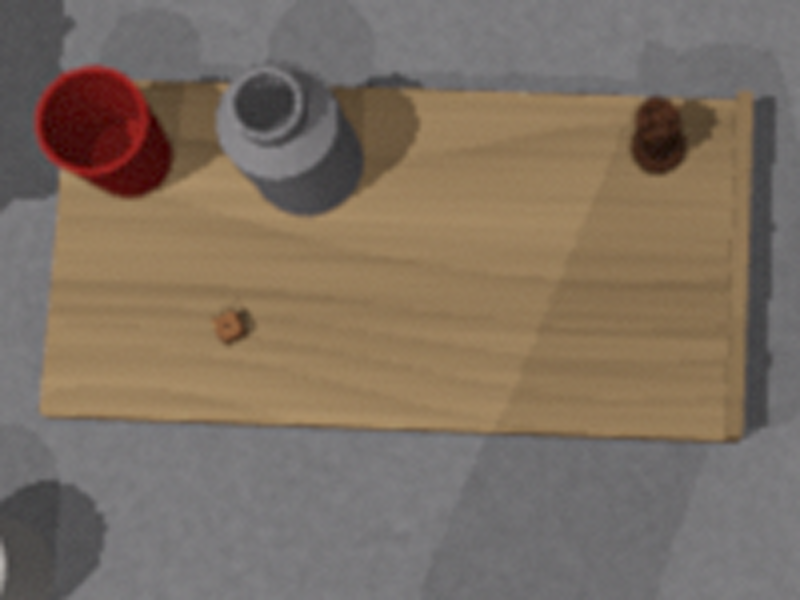

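View pics/t0b.png

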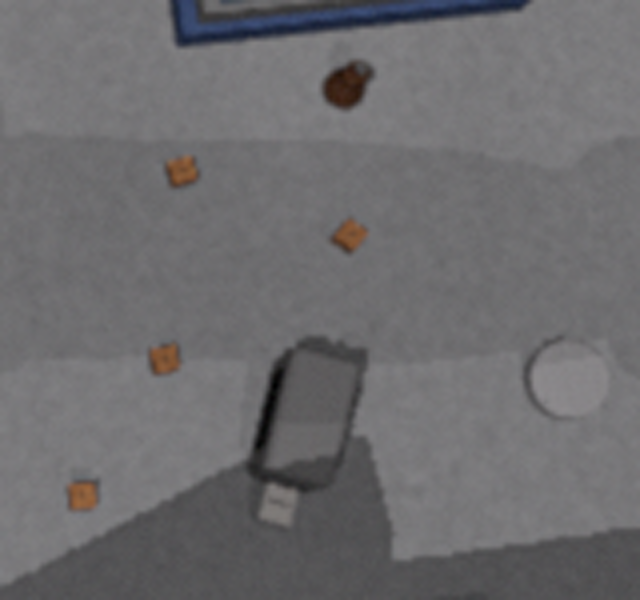

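```bash
cat > meas.py <<'E'
from h import *
np.set_printoptions(suppress=True,precision=1)
def dice(name,im):
    hsv=cv2.cvtColor(im,cv2.COLOR_RGB2HSV)
    m=cv2.inRange(hsv,(6,130,90),(18,255,255))
    n,l,s,c=cv2.connectedComponentsWithStats(m)
    out=[]
    for i in range(1,n):
        if 15<=s[i,4]<=180 and max(s[i,2:4])<20: out.append((c[i],s[i,4],s[i,2:4]))
    return out
E
python3 - <<'E'
from meas import *
for n in('top','side'):
    im=cv2.cvtColor(cv2.imread(f'pics/{n}0.png'),cv2.COLOR_BGR2RGB)
    print(n)
    for c,a,s in dice(n,im): print(c,a,s,'z8',ray(n,*c,12 if n=='top' else 10)[:2],'z43',ray(n,*c,47 if n=='top' else 45)[:2])
# shelf corners in top px: from zoom /4 + offset
def T(u,v,z): return ray('top',160+u/4,150+v/4,z)[:2]
def S(u,v,z): return ray('side',270+u/4,140+v/4,z)[:2]
print('shelf top corners', 'near+y',T(40,416,35),'near-y lip top',T(742,438,51),'far-y',T(752,90,51))
print('side: near+y',S(172,146,35),'near -y end',S(195,532,51), 'far -y',S(560,532,51))
print('rook foot top',T(659,152,35+5),'side',S(487,488,40))
print('tin neck top',T(266,100,35+128),S(433,122,35+128))
print('cup top',T(94,122,35+85),S(405,82,120))
def B(u,v,z): return ray('top',360+u/4,160+v/4,z)[:2]
print('tape top corners',[B(*p,67) for p in((305,345),(367,350),(328,487),(255,468))],'hook',[B(*p,24) for p in((262,523),(293,527))])
E
```

```text
top
[530.4  67.4] 18 [6 7] z8 [ 986.7 -603.7] z43 [ 967.  -587.1]
[624.8  66.3] 33 [12  7] z8 [ 985.8 -855.1] z43 [ 966.1 -830.9]
[374.5  69.2] 22 [8 5] z8 [ 988.7 -185.2] z43 [ 968.9 -181.2]
[174.5  74.5] 21 [6 9] z8 [982.5 357.8] z43 [962.9 345.6]
[40.8 76.3] 22 [11  9] z8 [983.4 724.7] z43 [963.8 701.5]
[78.8 79.5] 76 [10 17] z8 [972.4 619.2] z43 [953.1 599.1]
[88.2 80.7] 90 [12 17] z8 [968.4 593.2] z43 [949.2 573.9]
[117.6  81.9] 33 [ 6 14] z8 [963.6 512.5] z43 [944.6 495.6]
[109.4  83.3] 15 [ 8 10] z8 [959.7 534.6] z43 [940.8 517.1]
[104.9  85.7] 23 [8 7] z8 [953.2 546.6] z43 [934.5 528.7]
[635.2 124.5] 40 [ 9 17] z8 [ 820.7 -863.9] z43 [ 806.  -839.5]
[629.  125.4] 29 [ 6 12] z8 [ 818.5 -847.7] z43 [ 803.9 -823.7]
[630.2 137.3] 26 [ 4 10] z8 [ 785.7 -847.1] z43 [ 772.1 -823.2]
[631.7 149.7] 22 [ 6 12] z8 [ 751.9 -847. ] z43 [ 739.2 -823.1]
[ 91.9 151.6] 27 [5 6] z8 [766.5 568.9] z43 [753.4 550.3]
[ 88.8 160.8] 21 [5 6] z8 [741.1 575.6] z43 [728.8 556.8]
[636.9 166.1] 15 [5 7] z8 [ 707.3 -855.3] z43 [ 695.9 -831.1]
[635.9 178. ] 50 [ 7 18] z8 [ 675.6 -849.1] z43 [ 665.2 -825.1]

[... 1011 characters left out ...]
2  9] z8 [ 916.2 -559.3] z43 [ 895.4 -573.9]
[599.2 467.1] 30 [ 5 11] z8 [ 938.2 -571. ] z43 [ 916.6 -585.1]
[610.5 475.3] 43 [10  9] z8 [ 951.1 -586.7] z43 [ 929.  -600.2]
[408.6 477.4] 49 [15  6] z8 [ 589.2 -561. ] z43 [ 581.1 -575.5]
shelf top corners near+y [487.1 341.1] near-y lip top [466.9 -96.4] far-y [ 687.6 -106.4]
side: near+y [491.5 342.6] near -y end [471.  -85.8] far -y [ 690.3 -100.9]
rook foot top [651.1 -47.4] side [657.2 -49.2]
tin neck top [649.8 175.8] [650.8 174.5]
cup top [651.1 287.4] [655.1 290.2]
tape top corners [array([ 495. , -315.2]), array([ 491.6, -352.3]), array([ 409.3, -324.8]), array([ 421. , -281.9])] hook [array([ 390.5, -293.8]), array([ 387.9, -312.7])]
```

```bash
python3 - <<'E'
from h import *
a=cv2.imread('pics/top0.png')[235:300,410:465]; cv2.imwrite('pics/t0c.png',cv2.resize(a,None,fx=9,fy=9,interpolation=cv2.INTER_CUBIC))
a=cv2.imread('pics/side0.png')[330:390,280:355]; cv2.imwrite('pics/s0c.png',cv2.resize(a,None,fx=9,fy=9,interpolation=cv2.INTER_CUBIC))
im=cv2.imread('pics/top0.png'); hsv=cv2.cvtColor(im,cv2.COLOR_BGR2HSV)
m=cv2.inRange(hsv,(8,60,60),(28,255,255)); 
r=np.zeros_like(m); r[150:280,150:370]=m[150:280,150:370]
r=cv2.morphologyEx(r,cv2.MORPH_OPEN,np.ones((3,3)))
cs,_=cv2.findContours(r,cv2.RETR_EXTERNAL,cv2.CHAIN_APPROX_NONE); c=max(cs,key=cv2.contourArea)[:,0].astype(float)
print(c.min(0),c.max(0))
def fit(sel,z):
    P=np.array([ray('top',u,v,z)[:2] for u,v in sel]); vx,vy,x0,y0=cv2.fitLine(P.astype(np.float32),cv2.DIST_HUBER,0,.01,.01).ravel()
    print('pt',x0,y0,'ang',np.degrees(np.arctan2(vy,vx)),len(P)); 
print('near'); fit([p+[0,.5] for p in c if p[1]>250 and 180<p[0]<340],35)
print('lip outer'); fit([p+[.5,0] for p in c if p[0]>340 and 180<p[1]<255],51)
print('+y end'); fit([p-[.5,0] for p in c if p[0]<185 and 208<p[1]<248],35)
E
```

```text
[170. 170.] [347. 260.]
near
pt 476.62735 115.72496 ang 87.33563 159
lip outer
pt 572.5963 -101.14718 ang -2.760478 74
+y end
pt 553.43024 340.1734 ang -2.7679257 39
```

View pics/t0c.png

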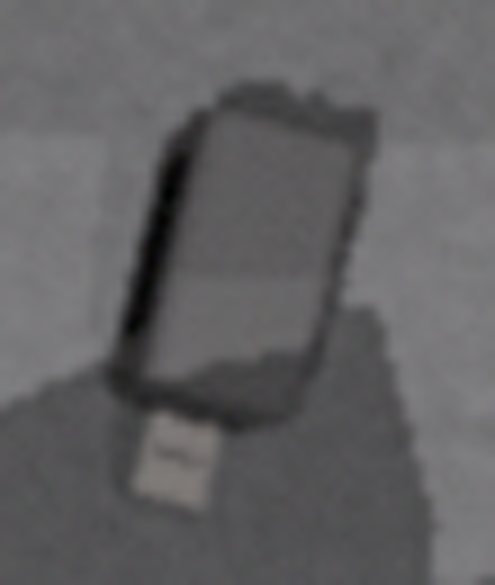

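View pics/s0c.png

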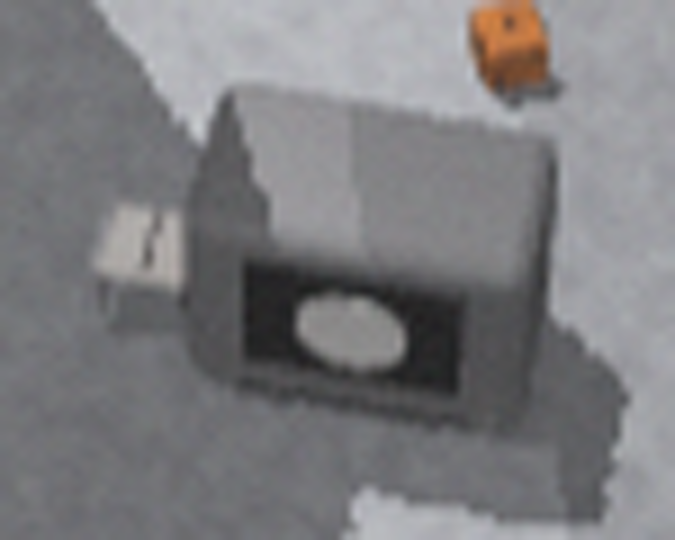

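```bash
python3 - <<'E'
from h import *
np.set_printoptions(suppress=True,precision=1)
T=lambda u,v,z: ray('top',410+u/9,235+v/9,z)[:2]
S=lambda u,v,z: ray('side',280+u/9,330+v/9,z)[:2]
f=np.array([-.972,.233])
be=T(170,503,24); print('blade end',be,'->origin',be-65*f)
print('blade end side',S(100,258,24), )
print('mid line top',T(254,260,67), 'far',T(284,131,67))
L,R=T(178,248,67),T(330,273,67); print(L,R,np.linalg.norm(L-R))
print('side top face corners',[S(*p,67) for p in((235,90),(552,140),(530,285),(195,250))])
print('side sole corners', [S(*p,5) for p in((190,370),(530,420))])
E
```

```text
blade end [ 390.1 -302.1] ->origin [ 453.3 -317.2]
blade end side [ 394.  -305.8]
mid line top [ 452.2 -317.9] far [ 486.8 -327.6]
[ 455.6 -297.9] [ 448.5 -337.9] 40.667634790665595
side top face corners [array([ 426.3, -292.7]), array([ 497.1, -312. ]), array([ 487.5, -350.4]), array([ 414.4, -335.7])]
side sole corners [array([ 413.7, -324.9]), array([ 491.1, -344.3])]
```

```bash
cat > go.py <<'E'
import sys
from h import *
from scipy.spatial.transform import Rotation as Ro
# usage: go.py x y z yaw(deg of tool z)   -> shift in tool axes after turning; turn vector
np.set_printoptions(suppress=True,precision=3)
def sh(X):
    a=np.radians(-2.73); x=np.array([np.cos(a),np.sin(a)]);y=np.array([-np.sin(a),np.cos(a)])
    return np.array([np.dot(X[:2],x)-580.6,np.dot(X[:2],y)-146.2])
def wd(s):
    a=np.radians(-2.73); x=np.array([np.cos(a),np.sin(a)]);y=np.array([-np.sin(a),np.cos(a)])
    return x*(s[0]+580.6)+y*(s[1]+146.2)
if __name__=='__main__':
    o=arm.get_obs(); R=np.array(o['ee_rot']);p=np.array(o['tcp_pos'])
    t=np.array([float(v) for v in sys.argv[1:4]])
    yaw=np.radians(float(sys.argv[4])); z=np.array([np.cos(yaw),np.sin(yaw),0]);x=np.array([0,0,-1.]);Rt=np.column_stack([x,np.cross(z,x),z])
    w=Ro.from_matrix(R.T@Rt).as_rotvec()
    print('pos',p.round(1),'F',np.array(o['contact_force']).round(1),'open',round(o['opening'],1),'t',round(o['clock'],1),'q',np.array(o['joints']).round(2))
    print('shift tool now',(R.T@(t-p)).round(1),'after turn',(Rt.T@(t-p)).round(1),'turn',w.round(3))
E
python3 go.py 453 -317.5 150 -103.6
```

```text
pos [ 238.2 -630.9  230. ] F [-0.2 -0.7  0.6] open 85.4 t 0.1 q [-1.36  0.29  1.58 -0.    1.28 -0.15]
shift tool now [  80.6  311.6 -217.3] after turn [  80.   135.1 -355.2] turn [ 0.598 -0.002  0.   ]
```

```bash
python3 -m pendant '[[0,32,-22,0,0,0],[0,32,-22,0,0,0],[0,32,-22,0,0,0],[0,32,-22,0,0,0],[0,32,-22,0,0,0],[10,32,-22,0,0,0],[10,32,-22,0,0,0],[10,32,-22,0,0,0],[0,0,0,0.15,0,0],[0,0,0,0.15,0,0],[0,0,0,0.15,0,0],[0,0,0,0.15,0,0]]' 85; python3 go.py 453 -317.5 150 -103.6
```

```text
clock: 1.3
tcp_pos: [419.5, -361.4, 191.3]
ee_rot: [[-0.007, 0.968, -0.251], [0.013, -0.251, -0.968], [-1.0, -0.01, -0.011]]
contact_force: [-0.1, 0.4, 0.4]
opening: 85.1
pos [ 419.5 -361.4  191.3] F [-0.1  0.4  0.4] open 85.1 t 1.3 q [-0.9   0.06  1.91  0.    1.19  0.93]
shift tool now [ 41.7  21.8 -50.5] after turn [ 41.3  22.2 -50.6] turn [-0.016 -0.011  0.01 ]
```

```bash
python3 -m pendant '[[0,13,-28,-0.008,-0.006,0.005],[0,13,-28,-0.008,-0.006,0.005],[20,0,0,0,0,0],[20,0,0,0,0,0],[0,0,0,0,0,0]]'; python3 go.py 453 -317.5 150 -103.6; python3 - <<'E'
from h import *
snap('top','t1');snap('side','s1')
E
```

```text
clock: 1.8
tcp_pos: [459.2, -310.9, 148.9]
ee_rot: [[-0.001, 0.971, -0.238], [0.0, -0.238, -0.971], [-1.0, -0.001, -0.0]]
contact_force: [-0.2, -0.2, 0.5]
opening: 85.3
pos [ 459.2 -310.9  148.9] F [-0.2 -0.2  0.5] open 85.3 t 1.8 q [-0.78  0.11  1.94 -0.    1.09  1.03]
shift tool now [-1.1 -4.5  7.9] after turn [-1.1 -4.5  7.9] turn [-0.003 -0.     0.001]
```

View pics/t1.png

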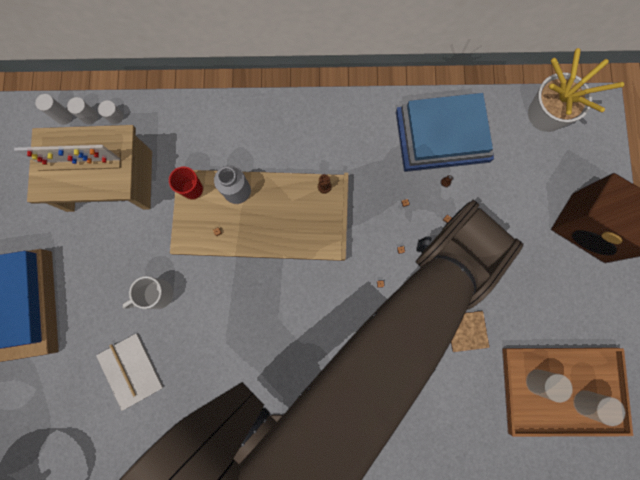

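View pics/s1.png

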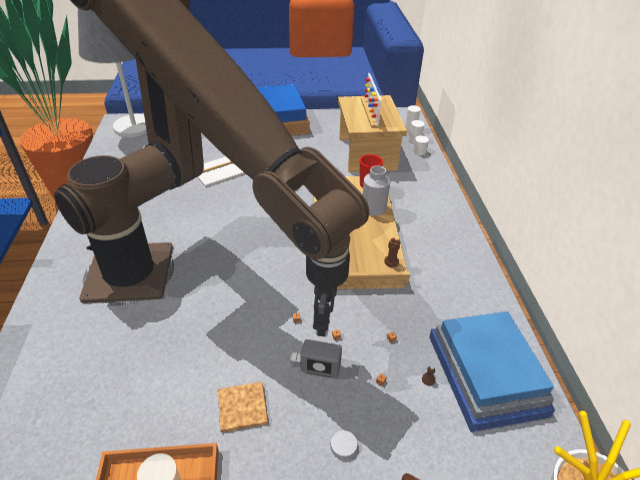

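```bash
python3 -m pendant '[[0,-4.5,7.9,0,0,0],[25,0,0,0,0,0],[25,0,0,0,0,0],[25,0,0,0,0,0],[0,0,0,0,0,0]]'; python3 go.py 453 -317.5 20 -103.6
```

```text
clock: 2.4
tcp_pos: [455.8, -326.7, 82.7]
ee_rot: [[0.011, 0.971, -0.24], [-0.014, -0.24, -0.971], [-1.0, 0.014, 0.011]]
contact_force: [-0.3, -0.2, 0.1]
opening: 85.1
pos [ 455.8 -326.7   82.7] F [-0.3 -0.2  0.1] open 85.1 t 2.4 q [-0.8   0.2   1.98 -0.    0.95  1.01]
shift tool now [62.6 -5.8 -8.9] after turn [62.7 -4.9 -8.3] turn [-0.005  0.011 -0.014]
```

```bash
python3 -m pendant '[[0,-4.9,-8.3,-0.005,0.011,-0.014],[0,0,0,0,0,0]]'; python3 go.py 453 -317.5 20 -103.6
```

```text
clock: 2.6
tcp_pos: [453.3, -318.9, 85.4]
ee_rot: [[0.002, 0.972, -0.236], [-0.002, -0.236, -0.972], [-1.0, 0.002, 0.001]]
contact_force: [0.0, -0.2, -0.6]
opening: 84.9
pos [ 453.3 -318.9   85.4] F [ 0.  -0.2 -0.6] open 84.9 t 2.6 q [-0.8   0.19  1.98  0.    0.97  1.01]
shift tool now [65.4 -0.7 -1.3] after turn [65.4 -0.6 -1.3] turn [-0.001  0.001 -0.002]
```

```bash
python3 -m pendant '[[16,0,-1,0,0,0],[0,0,0,0,0,0],[16,0,0,0,0,0],[0,0,0,0,0,0],[16,0,0,0,0,0],[0,0,0,0,0,0]]'; python3 go.py 453 -317.5 20 -103.6
```

```text
clock: 3.2
tcp_pos: [456.4, -320.3, 40.1]
ee_rot: [[0.008, 0.972, -0.235], [-0.009, -0.235, -0.972], [-1.0, 0.01, 0.006]]
contact_force: [-1.3, 0.3, -1.2]
opening: 84.8
pos [ 456.4 -320.3   40.1] F [-1.3  0.3 -1.2] open 84.8 t 3.2 q [-0.79  0.26  1.99  0.    0.87  1.01]
shift tool now [20.  -4.2 -2.1] after turn [20.1 -4.  -1.9] turn [-0.     0.006 -0.01 ]
```

```bash
python3 -m pendant '[[10,-2,-1,0,0.003,-0.006],[0,0,0,0,0,0],[10,-2,-1,0,0.003,-0.006],[0,0,0,0,0,0]]'; python3 go.py 453 -317.5 20 -103.6; python3 - <<'E'
from h import *
im=snap('side','s2'); a=cv2.imread('pics/s2.png')[300:400,260:380]; cv2.imwrite('pics/s2a.png',cv2.resize(a,None,fx=5,fy=5,interpolation=cv2.INTER_CUBIC))
E
```

```text
clock: 3.6
tcp_pos: [453.2, -317.7, 18.9]
ee_rot: [[-0.002, 0.972, -0.235], [0.0, -0.235, -0.972], [-1.0, -0.002, 0.0]]
contact_force: [-0.6, -0.3, -0.7]
opening: 85.0
pos [ 453.2 -317.7   18.9] F [-0.6 -0.3 -0.7] open 85.0 t 3.6 q [-0.79  0.3   2.   -0.    0.85  1.02]
shift tool now [-1.1 -0.3 -0.1] after turn [-1.1 -0.3 -0.1] turn [-0.     0.     0.002]
```

View pics/s2a.png

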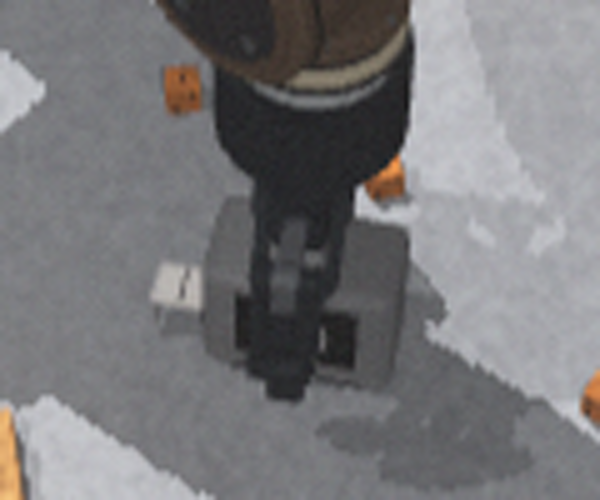

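```bash
python3 -m pendant '[[0,0,0,0,0,0],[0,0,0,0,0,0],[0,0,0,0,0,0],[0,0,0,0,0,0],[0,0,0,0,0,0],[0,0,0,0,0,0],[0,0,0,0,0,0],[0,0,0,0,0,0]]' 38;python3 -m pendant '[[-15,0,0,0,0,0],[0,0,0,0,0,0],[-30,0,0,0,0,0],[-30,0,0,0,0,0],[-30,0,0,0,0,0],[0,0,0,0,0,0]]' ; python3 go.py 453 -317.5 120 -103.6; python3 - <<'E'
from h import *
snap('top','t3');im=snap('side','s3'); 
E
```

```text
clock: 4.45
tcp_pos: [454.6, -318.9, 20.7]
ee_rot: [[0.001, 0.972, -0.235], [-0.003, -0.235, -0.972], [-1.0, 0.002, 0.002]]
contact_force: [0.2, -0.2, -0.3]
opening: 43.3
clock: 5.05
tcp_pos: [452.1, -316.3, 126.7]
ee_rot: [[-0.005, 0.972, -0.236], [0.003, -0.236, -0.972], [-1.0, -0.006, -0.002]]
contact_force: [0.3, -0.5, -2.7]
opening: 43.8
pos [ 452.1 -316.3  126.7] F [ 0.3 -0.5 -2.7] open 43.8 t 5.0 q [-0.79  0.13  1.96 -0.    1.05  1.02]
shift tool now [6.6 1.2 1. ] after turn [6.7 1.1 1. ] turn [-0.    -0.002  0.006]
```

View pics/s3.png

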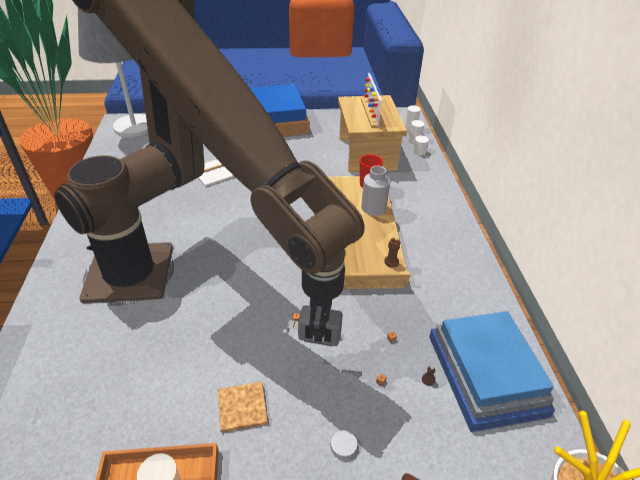

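```bash
python3 -c "
from go import *
print(wd((-50,-162)), [sh(p) for p in [(651,-47.4),(657,-49),(650.3,175.2),(653,289),(541,223)]])"; python3 go.py 529 -41 120 -2.73
```

```text
[529.245 -41.054] [array([  71.919, -162.539]), array([  77.988, -163.852]), array([60.617, 59.775]), array([ 57.894, 173.574]), array([-50.835, 102.314])]
pos [ 449.6 -313.9  121.6] F [-0.2  0.2 -4.6] open 43.5 t 5.2 q [-0.79  0.14  1.97 -0.    1.05  1.02]
shift tool now [   3.5   12.8 -283.9] after turn [  1.6 276.3  66.3] turn [-1.761 -0.017  0.004]
```

```bash
python3 -m pendant '[[0,-10,-40,0,0,0],[0,-10,-40,0,0,0],[0,-10,-40,0,0,0],[0,-10,-40,0,0,0],[0,0,0,-0.14,0,0],[0,0,0,-0.14,0,0],[0,0,0,-0.14,0,0],[0,0,0,-0.14,0,0],[0,0,0,-0.14,0,0],[0,0,0,-0.14,0,0],[0,0,0,-0.14,0,0],[0,0,0,-0.14,0,0]]' ; python3 go.py 529 -41 120 -2.73
```

```text
clock: 6.35
tcp_pos: [428.3, -130.7, 91.0]
ee_rot: [[-0.059, 0.601, 0.797], [0.04, 0.799, -0.6], [-0.997, -0.004, -0.071]]
contact_force: [0.8, -0.4, -3.2]
opening: 43.6
pos [ 428.3 -130.7   91. ] F [ 0.8 -0.4 -3.2] open 43.6 t 6.3 q [-0.53 -0.01  2.19  0.01  1.03  0.12]
shift tool now [-31.4 132.2  24.4] after turn [-29.   94.4  96.4] turn [-0.597 -0.071 -0.018]
```

```bash
python3 -m pendant '[[-10,30,5,-0.12,-0.018,-0.005],[-10,30,5,-0.12,-0.018,-0.005],[-10,30,5,-0.12,-0.018,-0.005],[0,0,0,-0.12,-0.018,0],[0,0,0,-0.12,0,0],[0,0,0,0,0,0]]' ; python3 go.py 529 -41 120 -2.73
```

```text
clock: 6.95
tcp_pos: [478.7, -54.7, 103.9]
ee_rot: [[-0.026, 0.02, 0.999], [0.008, 1.0, -0.02], [-1.0, 0.008, -0.026]]
contact_force: [-0.4, -0.4, -3.8]
opening: 43.7
pos [478.7 -54.7 103.9] F [-0.4 -0.4 -3.8] open 43.7 t 7.0 q [-0.32  0.02  2.13 -0.    1.02 -0.3 ]
shift tool now [-17.2  14.9  49.6] after turn [-16.1  16.1  49.6] turn [ 0.027 -0.026 -0.007]
```

```bash
python3 -m pendant '[[-8,7,25,0.014,-0.013,-0.003],[-8,7,25,0.014,-0.013,-0.003],[0,0,0,0,0,0],[0,0,0,0,0,0]]' ; python3 go.py 529 -41 110 -2.73
```

```text
clock: 7.35
tcp_pos: [524.0, -40.8, 109.9]
ee_rot: [[-0.017, 0.061, 0.998], [0.006, 0.998, -0.061], [-1.0, 0.005, -0.017]]
contact_force: [0.7, -0.7, -3.7]
opening: 43.5
pos [524.  -40.8 109.9] F [ 0.7 -0.7 -3.7] open 43.5 t 7.3 q [-0.27  0.1   2.03  0.    1.03 -0.21]
shift tool now [-0.2  0.1  5. ] after turn [-0.1  0.1  5. ] turn [-0.013 -0.017 -0.005]
```

```bash
python3 -m pendant '[[0,0,5,-0.013,-0.017,-0.005],[0,0,0,0,0,0],[0,0,0,0,0,0]]' ; python3 go.py 529 -41 110 -2.73;  python3 - <<'E'
from h import *
for n in('top','side'):
  snap(n,n[0]+'4')
a=cv2.imread('pics/t4.png')[190:270,280:400]; cv2.imwrite('pics/t4a.png',cv2.resize(a,None,fx=6,fy=6,interpolation=cv2.INTER_CUBIC))
a=cv2.imread('pics/s4.png')[180:300,290:430]; cv2.imwrite('pics/s4a.png',cv2.resize(a,None,fx=5,fy=5,interpolation=cv2.INTER_CUBIC))
E
```

```text
clock: 7.65
tcp_pos: [525.9, -41.3, 106.7]
ee_rot: [[-0.005, 0.05, 0.999], [0.001, 0.999, -0.05], [-1.0, 0.001, -0.005]]
contact_force: [-0.1, 0.6, -3.5]
opening: 43.5
pos [525.9 -41.3 106.7] F [-0.1  0.6 -3.5] open 43.5 t 7.7 q [-0.27  0.11  2.03 -0.    1.01 -0.22]
shift tool now [-3.4  0.5  3.1] after turn [-3.3  0.5  3.1] turn [-0.002 -0.005 -0.001]
```

View pics/t4a.png

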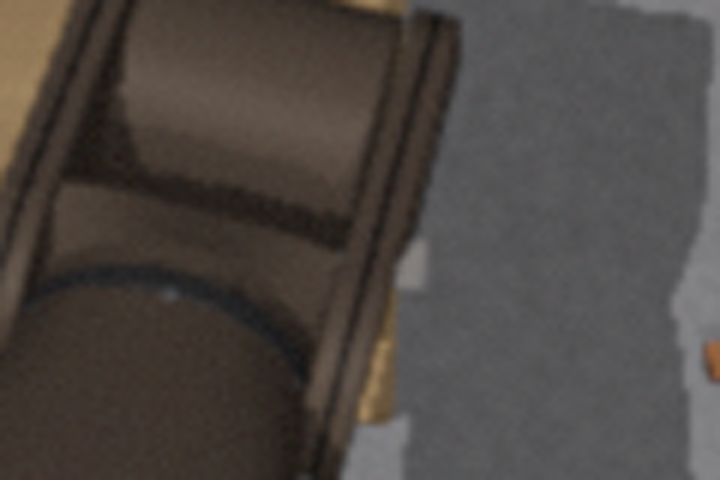

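View pics/s4a.png

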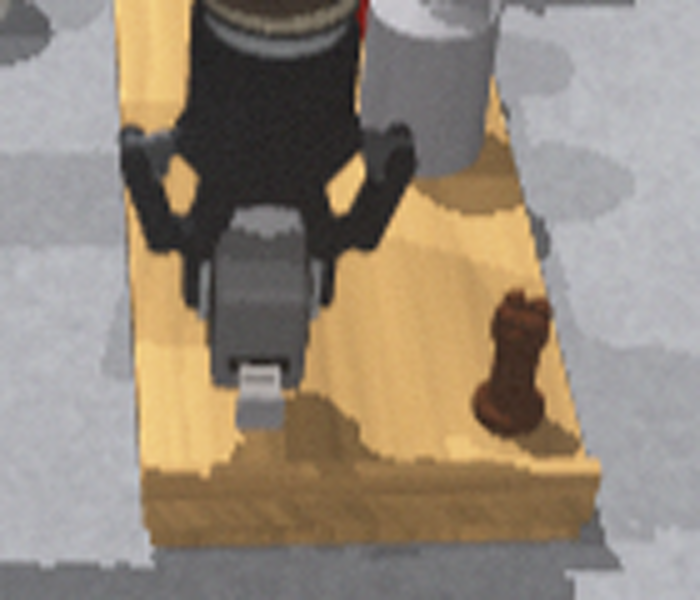

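```bash
python3 -c "
from go import *
for z in (105,111): 
  for p in((427,240),(427,290)): print(z,sh(ray('top',280+p[0]/6,190+p[1]/6,z)))
for z in(93,):
  for p in((238,425),(282,425)): print('hook bottom side',z,sh(ray('side',290+p[0]/5,180+p[1]/5,z)))
print('tcp',sh((525.9,-41.3)))
"
```

```text
105 [ -45.963 -229.517]
105 [ -65.83  -230.091]
111 [ -47.097 -229.242]
111 [ -66.853 -229.812]
hook bottom side 93 [ -63.773 -225.85 ]
hook bottom side 93 [ -43.32  -226.274]
tcp [ -53.33  -162.405]
```

```bash
python3 -m pendant '[[10,-1,3,0,-0.005,0],[0,0,0,0,0,0],[10,0,0,0,0,0],[0,0,0,0,0,0],[8,0,0,0,0,0],[0,0,0,0,0,0],[0,0,0,0,0,0]]' ; python3 go.py 529.2 -42 72 -2.73
```

```text
clock: 8.45
tcp_pos: [528.9, -42.7, 76.1]
ee_rot: [[0.0, 0.05, 0.999], [0.001, 0.999, -0.05], [-1.0, 0.001, 0.0]]
contact_force: [0.0, -0.1, -2.8]
opening: 43.7
pos [528.9 -42.7  76.1] F [ 0.  -0.1 -2.8] open 43.7 t 8.4 q [-0.27  0.16  2.04  0.    0.94 -0.22]
shift tool now [4.1 0.7 0.3] after turn [4.1 0.7 0.3] turn [-0.003  0.    -0.001]
```

```bash
python3 - <<'E'
from h import *
for n in('top','side'):
  snap(n,n[0]+'5')
a=cv2.imread('pics/t5.png')[190:270,280:400]; a=cv2.resize(a,None,fx=5,fy=5,interpolation=cv2.INTER_CUBIC)
b=cv2.imread('pics/s5.png')[210:290,300:400]; b=cv2.resize(b,None,fx=6,fy=6,interpolation=cv2.INTER_CUBIC)
cv2.imwrite('pics/t5a.png',a);cv2.imwrite('pics/s5a.png',b)
E
```

```text
(no output)
```

View pics/s5a.png

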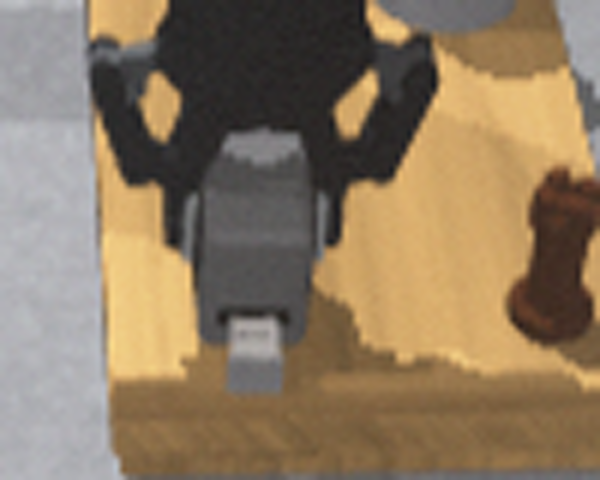

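View pics/t5a.png

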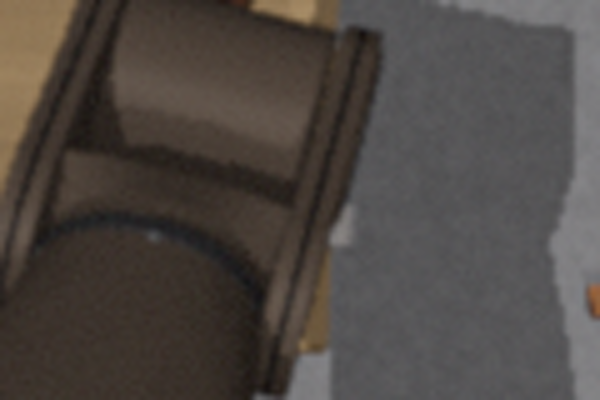

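```bash
python3 -m pendant '[[7,0.5,0,0,0,0],[0,0,0,0,0,0],[6,0,0,0,0,0],[0,0,0,0,0,0],[4,0,0,0,0,0],[0,0,0,0,0,0],[0,0,0,0,0,0]]' ; python3 go.py 529.2 -42 57.5 -2.73
```

```text
clock: 9.25
tcp_pos: [529.2, -42.2, 58.1]
ee_rot: [[0.001, 0.05, 0.999], [0.0, 0.999, -0.05], [-1.0, 0.0, 0.001]]
contact_force: [-0.2, 0.5, -3.8]
opening: 43.8
pos [529.2 -42.2  58.1] F [-0.2  0.5 -3.8] open 43.8 t 9.2 q [-0.27  0.19  2.05  0.    0.91 -0.22]
shift tool now [0.6 0.2 0. ] after turn [0.6 0.2 0. ] turn [-0.003  0.001 -0.   ]
```

```bash
for i in 1 2 3 4 5 6; do python3 -m pendant '[[0,1.5,0,0,0,0],[0,0,0,0,0,0]]' | grep -E 'tcp_pos|contact'; done
```

```text
tcp_pos: [529.4, -40.6, 58.3]
contact_force: [-0.0, -0.3, -3.6]
tcp_pos: [529.6, -39.0, 58.5]
contact_force: [-0.1, 0.0, -4.0]
tcp_pos: [529.8, -37.3, 58.7]
contact_force: [-0.3, -0.1, -3.9]
tcp_pos: [529.9, -35.8, 58.7]
contact_force: [0.3, 0.5, -4.2]
tcp_pos: [529.9, -35.4, 58.6]
contact_force: [-0.3, -2.8, -4.3]
tcp_pos: [529.9, -34.6, 58.5]
contact_force: [-0.4, -3.4, -3.2]
```

```bash
python3 -c "
from go import *
s=sh((529.9,-35.6));print(s,wd((-50,s[1]+158)))"
python3 -m pendant '[[0.5,15,0,0,0,0],[0.5,15,0,0,0,0],[0,15,0,0,0,0],[0,15,0,0,0,0],[0,0,0,0,0,0],[0,0,0,0,0,0]]'; python3 go.py 536.7 122.2 57.8 -2.73
```

```text
[ -49.606 -156.521] [537.032 122.239]
clock: 11.05
tcp_pos: [534.3, 27.8, 57.9]
ee_rot: [[0.005, 0.045, 0.999], [-0.009, 0.999, -0.045], [-1.0, -0.008, 0.006]]
contact_force: [-0.2, -3.9, -4.3]
opening: 43.3
pos [534.3  27.8  57.9] F [-0.2 -3.9 -4.3] open 43.3 t 11.1 q [-0.13  0.19  2.04 -0.01  0.9  -0.08]
shift tool now [-0.7 94.4 -1.8] after turn [ 0.1 94.4 -2.1] turn [0.003 0.006 0.008]
```

```bash

python3 -m pendant '[[0,15,-0.7,0,0.006,0.008],[0,15,-0.7,0,0,0],[0,15,-0.7,0,0,0],[0,15,0,0,0,0],[0,15,0,0,0,0],[0,0,0,0,0,0],[0,0,0,0,0,0]]'; python3 go.py 537 122.2 57.8 -2.73
```

```text
clock: 11.75
tcp_pos: [537.1, 103.7, 58.4]
ee_rot: [[0.003, 0.039, 0.999], [-0.007, 0.999, -0.039], [-1.0, -0.006, 0.004]]
contact_force: [0.8, -5.1, -3.0]
opening: 43.4
pos [537.1 103.7  58.4] F [ 0.8 -5.1 -3. ] open 43.4 t 11.8 q [ 0.01  0.22  2.01 -0.01  0.91  0.05]
shift tool now [ 0.5 18.5 -0.8] after turn [ 0.6 18.5 -0.9] turn [0.008 0.004 0.006]
```

```bash

python3 -m pendant '[[0,9,-0.5,0.004,0.004,0.006],[0,0,0,0.004,0,0],[0,7,-0.3,0,0,0],[0,0,0,0,0,0],[0,0,0,0,0,0]]'; python3 go.py 537 122.2 57.8 -2.73; python3 - <<'E'
from h import *
for n in('top','side'):
  snap(n,n[0]+'6')
a=cv2.imread('pics/t6.png')[180:270,230:370]; a=cv2.resize(a,None,fx=5,fy=5,interpolation=cv2.INTER_CUBIC)
b=cv2.imread('pics/s6.png')[170:290,300:420]; b=cv2.resize(b,None,fx=5,fy=5,interpolation=cv2.INTER_CUBIC)
cv2.imwrite('pics/t6a.png',a);cv2.imwrite('pics/s6a.png',b)
E
```

```text
clock: 12.25
tcp_pos: [538.1, 116.3, 58.8]
ee_rot: [[0.002, 0.045, 0.999], [-0.005, 0.999, -0.045], [-1.0, -0.005, 0.002]]
contact_force: [0.8, -4.3, -3.9]
opening: 43.5
pos [538.1 116.3  58.8] F [ 0.8 -4.3 -3.9] open 43.5 t 12.2 q [ 0.03  0.22  2.   -0.01  0.92  0.08]
shift tool now [ 1.   5.8 -1.4] after turn [ 1.   5.8 -1.4] turn [0.002 0.002 0.005]
```

View pics/s6a.png

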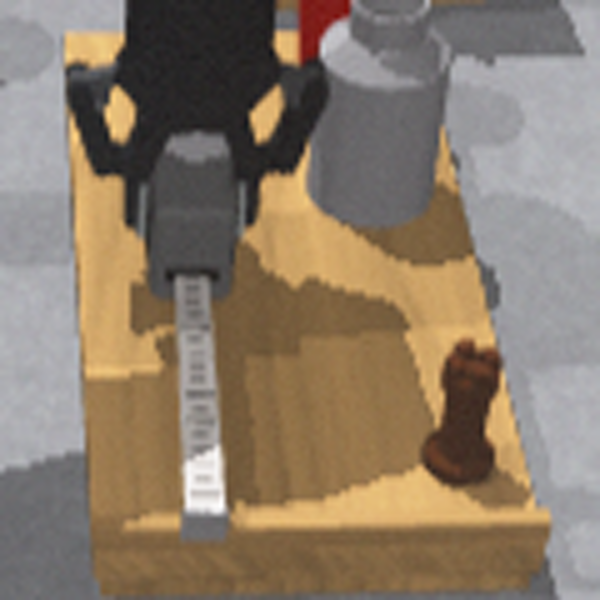

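View pics/t6a.png

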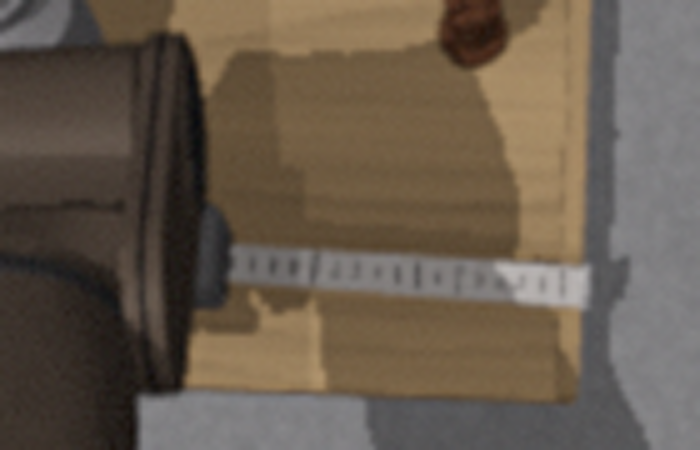

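```bash

python3 -m pendant '[[0.5,4,-1,0,0,0.004],[0,0,0,0,0,0],[0,2,-0.5,0,0,0],[0,0,0,0,0,0],[0,0,0,0,0,0]]'; python3 go.py 537 122.2 57.8 -2.73; python3 - <<'E'
from h import *
for n in('top','side'):
  snap(n,n[0]+'7')
a=cv2.imread('pics/t7.png')[200:260,250:360]; a=cv2.resize(a,None,fx=7,fy=7,interpolation=cv2.INTER_CUBIC)
b=cv2.imread('pics/s7.png')[200:290,310:370]; b=cv2.resize(b,None,fx=6,fy=6,interpolation=cv2.INTER_CUBIC)
cv2.imwrite('pics/t7a.png',a);cv2.imwrite('pics/s7a.png',b)
E
```

```text
clock: 12.85
tcp_pos: [537.8, 120.4, 58.9]
ee_rot: [[0.004, 0.045, 0.999], [-0.003, 0.999, -0.045], [-1.0, -0.003, 0.004]]
contact_force: [1.7, -5.1, -2.3]
opening: 44.0
pos [537.8 120.4  58.9] F [ 1.7 -5.1 -2.3] open 44.0 t 12.8 q [ 0.04  0.22  2.   -0.    0.91  0.09]
shift tool now [ 1.1  1.8 -0.8] after turn [ 1.1  1.8 -0.8] turn [0.003 0.004 0.003]
```

View pics/s7a.png

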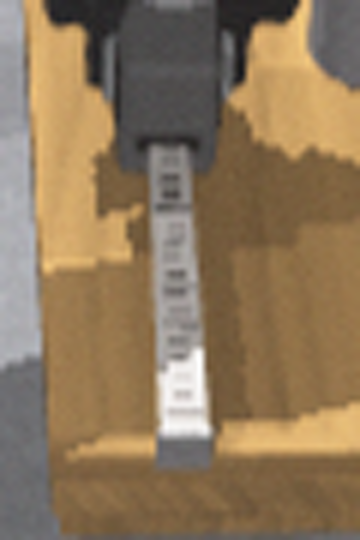

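View pics/t7a.png

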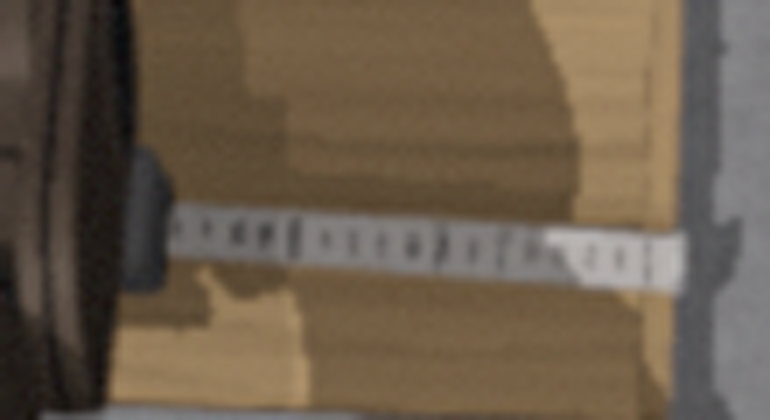

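```bash
python3 -c "
from go import *
z=37.5+25
a=sh(ray('top',250+171/7,200+232/7,z));b=sh(ray('top',250+686/7,200+262/7,z));print(a,b,np.linalg.norm(a-b)-3)
z=62.5
a=sh(ray('side',310+168/6,200+147/6,z));b=sh(ray('side',310+185/6,200+437/6,z));print(a,b,np.linalg.norm(a-b)-3)
print(sh((537.8,120.4)),-156.5+158)"
```

```text
[-52.629 -44.075] [ -56.633 -224.288] 177.2572028585416
[-48.862 -42.968] [ -54.446 -221.374] 175.49297835690598
[-49.145  -0.322] 1.5
```

```bash

python3 -m pendant '[[0.5,1.7,-1,0.003,0.004,0.003],[0,0,0,0,0,0],[1,0.5,0,0,0,0],[0,0,0,0,0,0],[0,0,0,0,0,0]]'; python3 go.py 537 122 55.7 -2.73
```

```text
clock: 13.45
tcp_pos: [537.3, 121.9, 58.0]
ee_rot: [[0.0, 0.047, 0.999], [-0.002, 0.999, -0.047], [-1.0, -0.002, 0.001]]
contact_force: [2.5, -5.3, -2.0]
opening: 43.4
pos [537.3 121.9  58. ] F [ 2.5 -5.3 -2. ] open 43.4 t 13.4 q [ 0.04  0.23  2.   -0.    0.92  0.09]
shift tool now [ 2.3  0.1 -0.3] after turn [ 2.3  0.1 -0.3] turn [0.    0.001 0.002]
```

```bash
for i in 1 2 3; do python3 -m pendant '[[1.2,0,0,0,0,0],[0,0,0,0,0,0]]' | grep -E 'tcp_pos|contact|opening'; done;  python3 go.py 537 122 55.7 -2.73
```

```text
tcp_pos: [537.0, 121.9, 56.7]
contact_force: [1.9, -4.7, -2.8]
opening: 43.1
tcp_pos: [537.2, 121.8, 55.9]
contact_force: [0.3, -4.0, -2.0]
opening: 43.9
tcp_pos: [537.3, 121.9, 55.7]
contact_force: [1.0, -3.8, -2.1]
opening: 43.6
pos [537.3 121.9  55.7] F [ 1.  -3.8 -2.1] open 43.6 t 14.1 q [ 0.04  0.23  2.   -0.    0.91  0.09]
shift tool now [ 0.   0.1 -0.3] after turn [ 0.   0.1 -0.3] turn [-0.002 -0.001  0.001]
```

```bash
for i in 1 2 3 4; do python3 -m pendant '[[2,0,0,0,0,0],[1.5,0,0,0,0,0]]' | grep -E 'tcp_pos|contact|opening'; done;  python3 go.py 537 122 50.7 -2.73
```

```text
tcp_pos: [537.5, 121.9, 54.0]
contact_force: [-2.8, -6.0, 5.9]
opening: 43.4
tcp_pos: [537.6, 121.9, 52.9]
contact_force: [-3.5, -4.8, 8.3]
opening: 43.2
tcp_pos: [537.6, 121.9, 52.3]
contact_force: [-3.9, -6.2, 8.4]
opening: 43.9
tcp_pos: [537.6, 121.8, 52.1]
contact_force: [-3.4, -5.9, 8.1]
opening: 43.7
pos [537.6 121.8  52.1] F [-3.4 -5.9  8.1] open 43.7 t 14.8 q [ 0.04  0.24  1.99 -0.    0.92  0.09]
shift tool now [ 1.4  0.1 -0.6] after turn [ 1.4  0.1 -0.6] turn [-0.003 -0.009  0.003]
```

```bash
for i in 1 2 3 ; do python3 -m pendant '[[3,0,0,0,0,0],[3,0,0,0,0,0]]' | grep -E 'tcp_pos|contact|opening'; done;  python3 go.py 537 122 50.7 -2.73
```

```text
tcp_pos: [538.0, 121.7, 51.4]
contact_force: [-8.2, -6.6, 19.3]
opening: 43.4
tcp_pos: [538.2, 121.7, 51.5]
contact_force: [-8.1, -6.4, 15.8]
opening: 43.6
tcp_pos: [538.2, 121.6, 51.5]
contact_force: [-8.2, -6.7, 16.0]
opening: 43.2
pos [538.2 121.6  51.5] F [-8.2 -6.7 16. ] open 43.2 t 15.4 q [ 0.04  0.25  1.98 -0.    0.93  0.09]
shift tool now [ 0.9  0.3 -1.2] after turn [ 0.8  0.3 -1.2] turn [-0.005 -0.021  0.004]
```

```bash
for i in 1 2 ; do python3 -m pendant '[[2.5,0,-1,-0.004,-0.02,0.004],[2.5,0,0,0,-0.01,0]]' | grep -E 'tcp_pos|contact|rot'; done;  python3 go.py 537 122 50.7 -2.73; python3 - <<'E'
from h import *
snap('side','s8')
b=cv2.imread('pics/s8.png')[170:290,300:400]; b=cv2.resize(b,None,fx=5,fy=5,interpolation=cv2.INTER_CUBIC)
cv2.imwrite('pics/s8a.png',b)
E
```

```text
tcp_pos: [538.6, 121.9, 51.2]
ee_rot: [[0.01, 0.052, 0.999], [0.001, 0.999, -0.052], [-1.0, 0.002, 0.01]]
contact_force: [-6.6, -7.1, 13.8]
tcp_pos: [538.5, 122.0, 51.6]
ee_rot: [[0.039, 0.05, 0.998], [0.004, 0.999, -0.051], [-0.999, 0.006, 0.038]]
contact_force: [-8.7, -5.9, 16.3]
pos [538.5 122.   51.6] F [-8.7 -5.9 16.3] open 43.8 t 15.8 q [0.04 0.22 2.02 0.   0.86 0.09]
shift tool now [ 0.8 -0.1 -1.6] after turn [ 0.9 -0.1 -1.5] turn [-0.003  0.038 -0.006]
```

View pics/s8a.png

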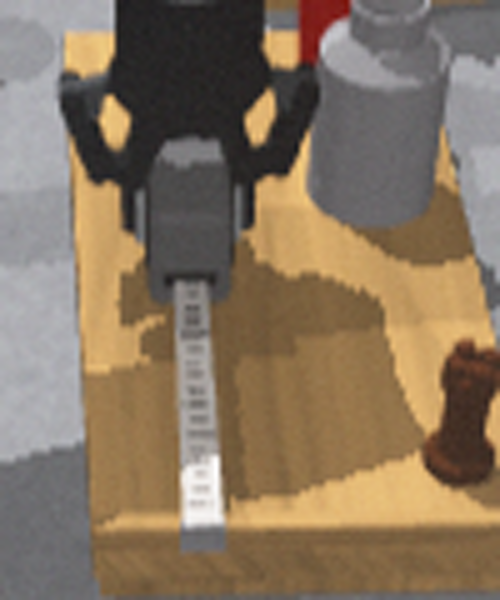

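```bash
python3 -m pendant '[[2,0,-1.5,-0.003,0.03,-0.006],[2,0,0,0,0.008,0],[1,0,0,0,0,0]]' | grep -E 'tcp_pos|contact|rot';  python3 go.py 537 122 50.7 -2.73
```

```text
tcp_pos: [538.7, 122.3, 51.1]
ee_rot: [[0.002, 0.051, 0.999], [0.002, 0.999, -0.051], [-1.0, 0.002, 0.001]]
contact_force: [-2.4, -6.3, 2.8]
pos [538.7 122.3  51.1] F [-2.4 -6.3  2.8] open 43.9 t 16.2 q [0.04 0.24 2.   0.   0.9  0.09]
shift tool now [ 0.4 -0.4 -1.7] after turn [ 0.4 -0.4 -1.7] turn [-0.004  0.001 -0.002]
```

```bash
python3 -m pendant '[[3,0,0,0,0,0],[3,0,0,0,0.006,0]]' | grep -E 'tcp_pos|contact|rot'; python3 -m pendant '[[0,0,0,0,0.006,0],[0,0,0,0,0,0],[0,0,0,0,0,0]]' | grep -E 'tcp_pos|contact|rot';  python3 go.py 537 122 50.7 -2.73
```

```text
tcp_pos: [538.9, 122.2, 51.1]
ee_rot: [[-0.01, 0.052, 0.999], [0.002, 0.999, -0.052], [-1.0, 0.001, -0.01]]
contact_force: [-9.2, -7.2, 18.1]
tcp_pos: [539.1, 123.2, 51.3]
ee_rot: [[-0.014, 0.054, 0.998], [0.005, 0.999, -0.054], [-1.0, 0.005, -0.015]]
contact_force: [-0.5, -5.4, 0.0]
pos [539.1 123.2  51.3] F [-0.5 -5.4  0. ] open 43.5 t 16.7 q [0.04 0.25 1.99 0.01 0.92 0.09]
shift tool now [ 0.7 -1.3 -2. ] after turn [ 0.6 -1.3 -2. ] turn [-0.006 -0.015 -0.005]
```

```bash
python3 -m pendant '[[0,-0.5,0,0,0.01,0],[0,0,0,0,0,0]]' | grep -E 'tcp_pos|contact|rot'; python3 -m pendant '[[0,0,0,0,0,0],[0,0,0,0,0,0],[0,0,0,0,0,0],[0,0,0,0,0,0]]' 80 | grep -E 'tcp_pos|contact|rot|open';  python3 -m pendant '[[-10,0,0,0,0,0],[-15,0,0,0,0,0],[-20,0,0,0,0,0],[-20,0,0,0,0,0],[-20,0,0,0,0,0],[0,0,0,0,0,0]]'; python3 - <<'E'
from h import *
for n in('top','side'):
  snap(n,n[0]+'9')
b=cv2.imread('pics/s9.png')[170:290,300:400]; b=cv2.resize(b,None,fx=5,fy=5,interpolation=cv2.INTER_CUBIC)
cv2.imwrite('pics/s9a.png',b)
E
```

```text
tcp_pos: [539.3, 123.1, 51.5]
ee_rot: [[-0.025, 0.054, 0.998], [0.007, 0.999, -0.054], [-1.0, 0.006, -0.025]]
contact_force: [-0.4, -4.1, 0.6]
tcp_pos: [538.6, 125.8, 51.3]
ee_rot: [[-0.027, 0.06, 0.998], [0.013, 0.998, -0.06], [-1.0, 0.012, -0.027]]
contact_force: [-0.4, -0.8, -0.3]
opening: 79.9
clock: 17.9
tcp_pos: [541.8, 125.3, 145.0]
ee_rot: [[-0.023, 0.061, 0.998], [0.015, 0.998, -0.061], [-1.0, 0.013, -0.024]]
contact_force: [0.4, 0.1, -0.1]
opening: 80.0
```

View pics/s9a.png

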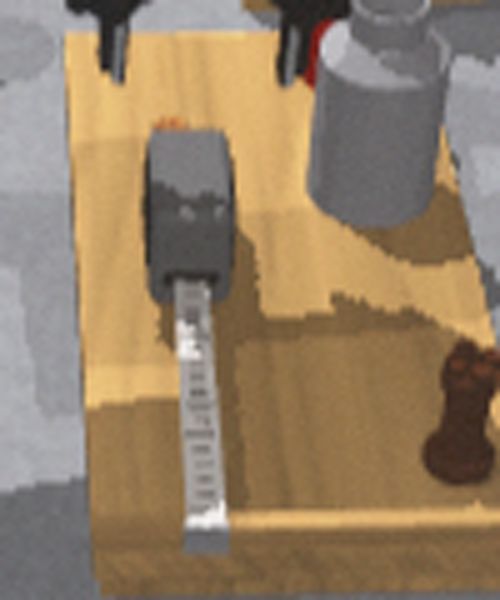

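View pics/t9.png

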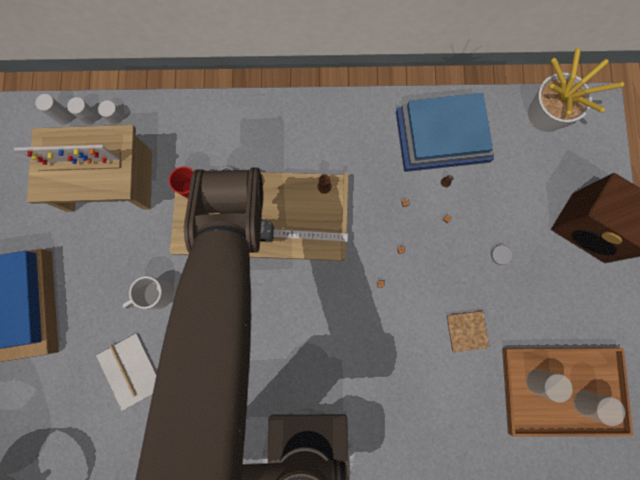

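```bash
python3 -m pendant '[[-30,0,0,0,0.02,0],[-30,-40,0,0,0,0],[0,-45,30,0,0,0],[0,-45,30,0,0,0],[0,-45,30,0,0,0],[0,0,0,-0.15,0,0],[0,0,0,-0.15,0,0],[0,0,0,-0.15,0,0],[0,0,0,-0.15,0,0],[0,0,0,-0.15,0,0],[0,0,0,-0.15,0,0],[0,0,0,0,0,0]]' 50; python3 go.py 653 -48.5 150 87.27; python3 - <<'E'
from h import *
for n in('top','side'):
  snap(n,n[0]+'10')
b=cv2.imread('pics/s10.png')[150:290,300:410]; b=cv2.resize(b,None,fx=4,fy=4,interpolation=cv2.INTER_CUBIC)
cv2.imwrite('pics/s10a.png',b)
b=cv2.imread('pics/t10.png')[160:280,160:360]; b=cv2.resize(b,None,fx=4,fy=4,interpolation=cv2.INTER_CUBIC)
cv2.imwrite('pics/t10a.png',b)
E
```

```text
clock: 19.2
tcp_pos: [608.6, -52.9, 175.4]
ee_rot: [[-0.082, -0.75, 0.656], [0.022, 0.657, 0.754], [-0.996, 0.076, -0.037]]
contact_force: [0.0, -0.4, -0.4]
opening: 50.2
pos [608.6 -52.9 175.4] F [ 0.  -0.4 -0.4] open 50.2 t 19.2 q [-0.25  0.24  1.74  0.    1.25 -1.11]
shift tool now [ 21.8 -32.4  33.4] after turn [ 25.4 -44.2   6.5] turn [-0.669 -0.01  -0.086]
```

View pics/s10a.png

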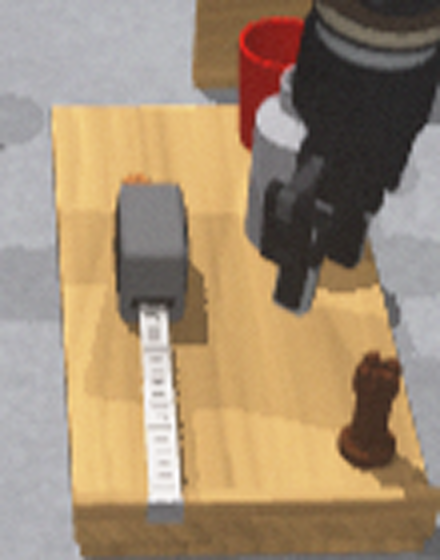

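View pics/t10a.png

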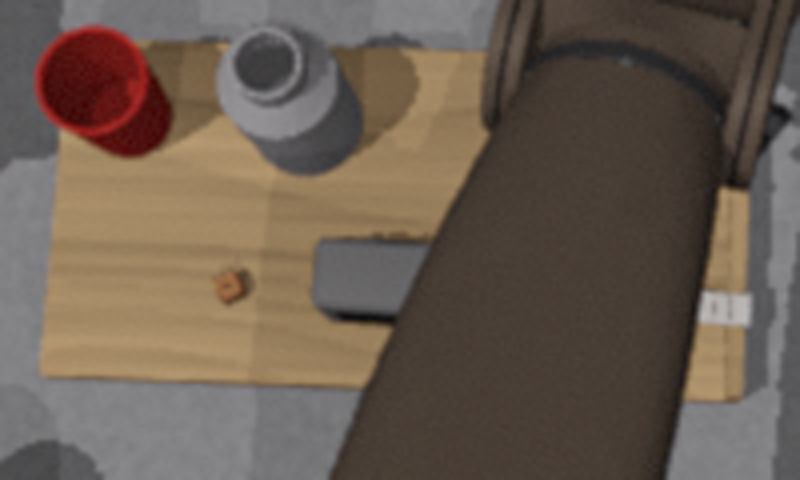

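```bash
python3 -c "
from go import *
S=lambda u,v,z: sh(ray('side',300+u/4,150+v/4,z))
a=S(152,306,55);b=S(163,500,55);print(a,b,np.linalg.norm(a-b)-3)
print('rook foot',S(368,445,40),'head',S(379,378,93), 'top case corner z97', S(120,185,97),S(183,185,97))
T=lambda u,v,z: sh(ray('top',160+u/4,160+v/4,z))
print('case top back corners', T(316,240,97),T(316,310,97))
print(wd((74,-163)))
"
```

```text
[-48.476 -42.235] [ -54.268 -221.185] 176.0430648872383
rook foot [  79.213 -161.365] head [  80.388 -157.641] top case corner z97 [-66.687  35.041] [-24.047  34.46 ]
case top back corners [-29.977  38.12 ] [-72.274  35.28 ]
[653.057 -47.959]
```

```bash
python3 -m pendant '[[0,-10,10,-0.14,0,-0.04],[0,-10,8,-0.14,0,-0.04],[0,-10,5,-0.14,0,0],[0,-5,5,-0.14,0,0],[0,0,0,-0.1,0,0],[0,0,0,0,0,0]]' 50; python3 go.py 653 -48.5 130 87.27
```

```text
clock: 19.9
tcp_pos: [653.0, -46.3, 170.3]
ee_rot: [[-0.017, -0.999, 0.049], [-0.022, 0.05, 0.999], [-1.0, 0.016, -0.023]]
contact_force: [0.3, -0.0, -0.9]
opening: 49.7
pos [653.  -46.3 170.3] F [ 0.3 -0.  -0.9] open 49.7 t 19.9 q [-0.22  0.3   1.67 -0.03  1.18 -1.73]
shift tool now [40.3 -0.7 -1.2] after turn [40.3 -0.1 -2.2] turn [-0.002 -0.023 -0.016]
```

```bash
python3 -c "
from go import *
T=lambda u,v,z: sh(ray('top',160+u/4,150+v/4,z))
S=lambda u,v,z: sh(ray('side',270+u/4,140+v/4,z))
print('near foot edge', T(659,173,37)+[18,0], 'head',T(657,113,106),'side head',S(497,405,106),'foot L/R',S(459,488,37),S(516,488,37),'bottom',S(489,509,36)+[0,18])
"; python3 -m pendant '[[20,0,-2,0,-0.02,-0.016],[15,0,0,0,0,0],[0,0,0,0,0,0]]'; python3 go.py 655 -48.5 130 87.27
python3 - <<'E'
from h import *
for n in('top','side'):
  snap(n,n[0]+'11')
b=cv2.imread('pics/s11.png')[190:290,340:440]; b=cv2.resize(b,None,fx=6,fy=6,interpolation=cv2.INTER_CUBIC)
cv2.imwrite('pics/s11a.png',b)
E
```

```text
near foot edge [  77.161 -163.034] head [  77.475 -161.48 ] side head [  77.215 -160.269] foot L/R [  61.403 -160.593] [  97.225 -161.325] bottom [  77.721 -160.566]
clock: 20.2
tcp_pos: [652.6, -48.6, 134.2]
ee_rot: [[0.0, -0.998, 0.06], [-0.002, 0.06, 0.998], [-1.0, -0.0, -0.002]]
contact_force: [0.6, -0.3, -1.2]
opening: 49.9
pos [652.6 -48.6 134.2] F [ 0.6 -0.3 -1.2] open 49.9 t 20.2 q [-0.23  0.33  1.71 -0.    1.1  -1.74]
shift tool now [ 4.2 -2.4  0.2] after turn [ 4.2 -2.4  0.2] turn [-0.012 -0.002  0.   ]
```

View pics/s11a.png

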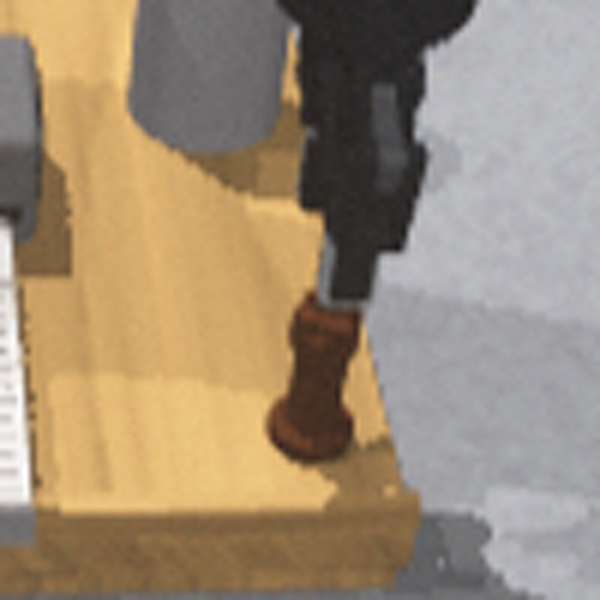

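View pics/t11.png

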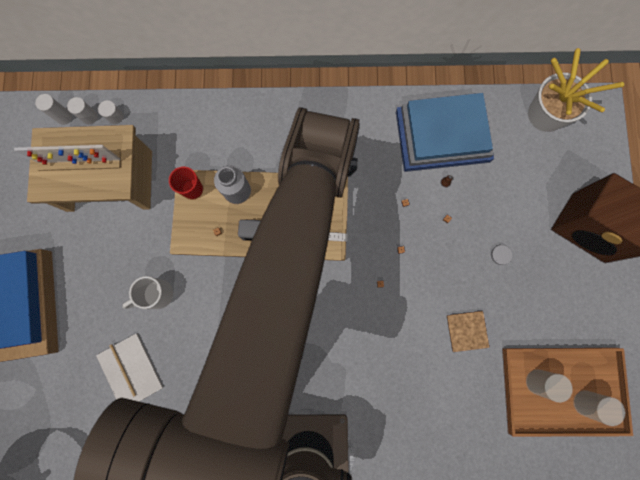

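```bash
python3 -c "
from go import *
print(wd((77.3,-161.5)))"; python3 -m pendant '[[10,-3,1,-0.012,-0.002,0],[0,0,0,0,0,0],[20,0,0,0,0,0],[0,0,0,0,0,0]]'; python3 go.py 656.4 -46.6 47 87.27
```

```text
[656.425 -46.618]
clock: 20.7
tcp_pos: [659.3, -47.9, 108.1]
ee_rot: [[0.008, -0.999, 0.046], [-0.002, 0.046, 0.999], [-1.0, -0.008, -0.002]]
contact_force: [-1.0, -0.6, -1.1]
opening: 50.1
pos [659.3 -47.9 108.1] F [-1.  -0.6 -1.1] open 50.1 t 20.7 q [-0.23  0.37  1.71 -0.    1.06 -1.75]
shift tool now [61.   3.4  1.2] after turn [61.1  2.9  1.1] turn [ 0.001 -0.002  0.008]
```

```bash
python3 -m pendant '[[10,3,1,0,0,0.008],[0,0,0,0,0,0],[15,0,0,0,0,0],[0,0,0,0,0,0],[15,1,0,0,0,0],[0,0,0,0,0,0]]'; python3 go.py 656.4 -46.6 47 87.27
```

```text
clock: 21.3
tcp_pos: [656.8, -46.8, 67.9]
ee_rot: [[0.004, -0.999, 0.047], [-0.003, 0.047, 0.999], [-1.0, -0.004, -0.003]]
contact_force: [0.6, 0.6, -1.5]
opening: 50.0
pos [656.8 -46.8  67.9] F [ 0.6  0.6 -1.5] open 50.0 t 21.3 q [-0.22  0.42  1.73 -0.    0.99 -1.75]
shift tool now [20.9  0.5  0.3] after turn [20.9  0.4  0.2] turn [ 0.001 -0.003  0.004]
```

```bash
python3 -m pendant '[[13,0,0,0,0,0],[0,0,0,0,0,0],[7,0.5,0,0,0,0],[0,0,0,0,0,0]]'; python3 go.py 656.4 -46.6 47 87.27;  python3 -m pendant '[[0,0,0,0,0,0],[0,0,0,0,0,0],[0,0,0,0,0,0],[0,0,0,0,0,0],[0,0,0,0,0,0],[0,0,0,0,0,0]]' 15; python3 go.py 656.4 -46.6 47 87.27; 
```

```text
clock: 21.7
tcp_pos: [656.2, -46.9, 45.6]
ee_rot: [[0.003, -0.999, 0.047], [-0.003, 0.047, 0.999], [-1.0, -0.003, -0.003]]
contact_force: [-0.1, 0.5, -0.1]
opening: 50.5
pos [656.2 -46.9  45.6] F [-0.1  0.5 -0.1] open 50.5 t 21.7 q [-0.22  0.45  1.73 -0.    0.96 -1.75]
shift tool now [-1.4 -0.2  0.3] after turn [-1.4 -0.2  0.3] turn [ 0.001 -0.003  0.003]
clock: 22.3
tcp_pos: [656.8, -47.0, 46.5]
ee_rot: [[0.005, -0.999, 0.047], [-0.003, 0.047, 0.999], [-1.0, -0.005, -0.003]]
contact_force: [-1.3, -0.0, -0.8]
opening: 22.8
pos [656.8 -47.   46.5] F [-1.3 -0.  -0.8] open 22.8 t 22.3 q [-0.22  0.45  1.73 -0.    0.96 -1.75]
shift tool now [-0.5  0.4  0.4] after turn [-0.5  0.4  0.4] turn [ 0.001 -0.003  0.005]
```

```bash
python3 -c "
from go import *
print(wd((-2,-42)))"; python3 -m pendant '[[-15,0,0,0,0,0],[-20,0,0,0,0,0],[-15,0,0,0,0,0],[0,0,0,0,0,0]]'; python3 go.py 582.9 76.5 90 87.27
```

```text
[582.906  76.523]
clock: 22.7
tcp_pos: [656.8, -46.9, 100.5]
ee_rot: [[0.005, -0.999, 0.047], [-0.003, 0.047, 0.999], [-1.0, -0.005, -0.003]]
contact_force: [0.6, -0.6, -0.6]
opening: 22.5
pos [656.8 -46.9 100.5] F [ 0.6 -0.6 -0.6] open 22.5 t 22.7 q [-0.22  0.38  1.71 -0.    1.05 -1.75]
shift tool now [  9.7  79.6 119.8] after turn [ 10.5  79.7 119.7] turn [ 0.001 -0.003  0.005]
```

```bash
python3 -m pendant '[[0,16,25,0,0,0],[0,16,25,0,0,0],[0,16,25,0,0,0],[0,12,20,0,0,0],[0,0,0,0,0,0],[0,0,0,0,0,0]]'; python3 go.py 582.9 76.5 80 87.27; python3 - <<'E'
from h import *
for n in('top','side'):
  snap(n,n[0]+'12')
b=cv2.imread('pics/s12.png')[170:290,310:410]; b=cv2.resize(b,None,fx=5,fy=5,interpolation=cv2.INTER_CUBIC)
cv2.imwrite('pics/s12a.png',b)
E
```

```text
clock: 23.3
tcp_pos: [600.5, 52.6, 101.7]
ee_rot: [[0.01, -0.999, 0.049], [-0.005, 0.048, 0.999], [-1.0, -0.01, -0.004]]
contact_force: [0.5, -0.5, -0.2]
opening: 22.5
pos [600.5  52.6 101.7] F [ 0.5 -0.5 -0.2] open 22.5 t 23.3 q [-0.08  0.26  1.86 -0.    1.01 -1.6 ]
shift tool now [21.5 19.  23.1] after turn [21.7 18.7 23. ] turn [-0.001 -0.004  0.01 ]
```

View pics/s12a.png

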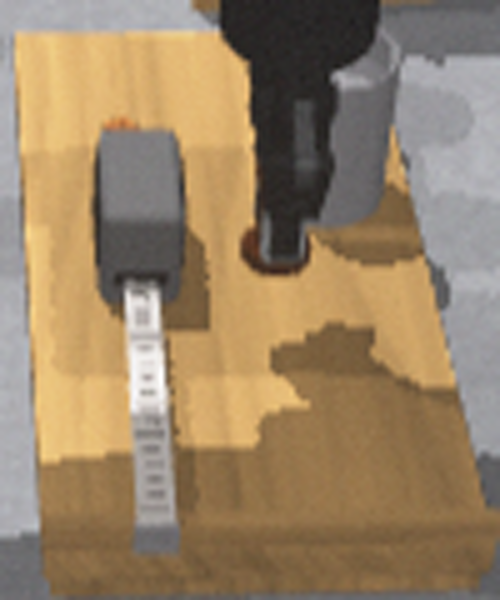

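```bash
python3 -m pendant '[[0,10,12,0,-0.004,0.01],[0,9,11,0,0,0],[0,0,0,0,0,0],[20,0,0,0,0,0],[0,0,0,0,0,0]]'; python3 go.py 582.9 76.5 46.5 87.27
```

```text
clock: 23.9
tcp_pos: [582.5, 76.2, 81.5]
ee_rot: [[-0.0, -0.999, 0.052], [0.0, 0.052, 0.999], [-1.0, 0.0, 0.0]]
contact_force: [0.1, 0.6, -1.2]
opening: 22.7
pos [582.5  76.2  81.5] F [ 0.1  0.6 -1.2] open 22.7 t 23.9 q [-0.04  0.26  1.9   0.    0.98 -1.56]
shift tool now [35.  -0.4  0.3] after turn [35.  -0.4  0.3] turn [-0.005  0.    -0.   ]
```

```bash
python3 -m pendant '[[15,0,0,-0.005,0,0],[0,0,0,0,0,0],[12,0,0,0,0,0],[0,0,0,0,0,0],[4,0,0,0,0,0],[0,0,0,0,0,0]]'; python3 go.py 582.9 76.5 46.5 87.27
```

```text
clock: 24.5
tcp_pos: [583.9, 75.8, 49.6]
ee_rot: [[0.002, -0.999, 0.047], [-0.0, 0.047, 0.999], [-1.0, -0.002, -0.0]]
contact_force: [-1.0, 0.7, -0.7]
opening: 22.5
pos [583.9  75.8  49.6] F [-1.   0.7 -0.7] open 22.5 t 24.5 q [-0.04  0.31  1.91 -0.    0.92 -1.57]
shift tool now [3.1 1.  0.7] after turn [3.1 1.  0.7] turn [ 0.    -0.     0.002]
```

```bash
for i in 1 2 3; do python3 -m pendant '[[1.2,0.5,0.4,0,0,0],[0,0,0,0,0,0]]' | grep -E "tcp_pos|contact"; done
```

```text
tcp_pos: [583.9, 76.2, 48.8]
contact_force: [-0.8, 0.1, -1.0]
tcp_pos: [583.7, 76.6, 48.0]
contact_force: [-0.4, -0.1, -1.4]
tcp_pos: [583.3, 77.1, 47.0]
contact_force: [-0.3, -0.8, 0.1]
```

```bash
python3 -m pendant '[[0.8,0,-0.4,0,0,0],[0,0,0,0,0,0]]' | grep -E "tcp_pos|contact"; python3 -m pendant '[[0,0,0,0,0,0],[0,0,0,0,0,0],[0,0,0,0,0,0],[0,0,0,0,0,0]]' 48| grep -E "tcp_pos|contact|open"; python3 -m pendant '[[-10,0,0,0,0,0],[-15,0,0,0,0,0],[-20,0,0,0,0,0],[-25,0,0,0,0,0],[-25,0,0,0,0,0],[0,0,0,0,0,0]]' | grep -E "tcp_pos|contact"; python3 - <<'E'
from h import *
for n in('top','side'):
  snap(n,n[0]+'13')
b=cv2.imread('pics/s13.png')[170:290,300:410]; b=cv2.resize(b,None,fx=5,fy=5,interpolation=cv2.INTER_CUBIC)
cv2.imwrite('pics/s13a.png',b)
E
```

```text
tcp_pos: [583.4, 76.7, 46.2]
contact_force: [-0.5, -0.3, -0.5]
tcp_pos: [584.0, 76.7, 46.9]
contact_force: [0.6, -0.3, -0.4]
opening: 47.9
tcp_pos: [584.3, 76.7, 151.0]
contact_force: [0.1, 0.6, 1.0]
```

View pics/s13a.png

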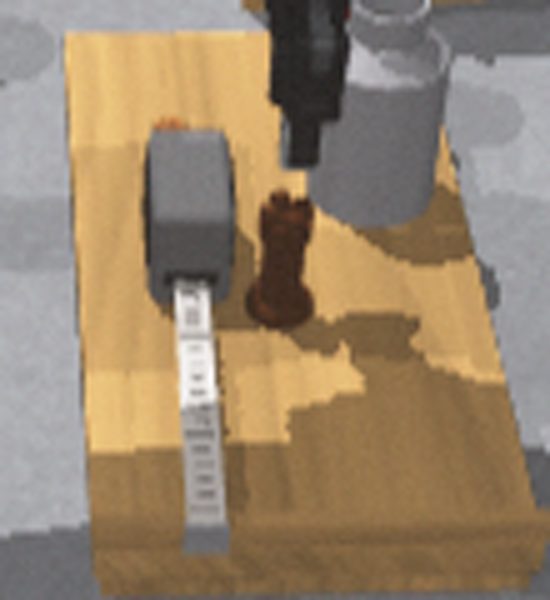

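```bash
cat > dz.py <<'E'
import sys
from meas import *
# dz.py tag : take both pics, list dice, composite zoom
tag=sys.argv[1]
tiles=[]
for n in('top','side'):
    im=snap(n,n[0]+tag)
    for c,a,s in dice(n,im):
        p=ray(n,*c,12 if n=='top' else 10); q=ray(n,*c,47 if n=='top' else 45)
        if not(350<p[0]<760 and -480<p[1]<420): continue
        onshelf = 480<q[0]<690 and -90<q[1]<335
        print(n,c,a,'table' ,p[:2],'shelf',q[:2],'S' if onshelf else 'T')
        x,y=int(round(c[0])),int(round(c[1]))
        b=cv2.cvtColor(im,cv2.COLOR_RGB2BGR)[y-9:y+10,x-9:x+10]
        if b.shape[:2]==(19,19):
            b=cv2.resize(b,(150,150),interpolation=cv2.INTER_CUBIC); cv2.putText(b,f'{n[0]}{x},{y}',(2,12),0,.4,(0,255,0)); tiles.append(b)
while len(tiles)%5: tiles.append(np.zeros((150,150,3),np.uint8))
cv2.imwrite(f'pics/d{tag}.png',np.vstack([np.hstack(tiles[i:i+5]) for i in range(0,len(tiles),5)]))
E
python3 dz.py 14
```

```text
top [405.  202.4] 31 table [ 618.1 -253.6] shelf [ 609.5 -247.4] T
top [446.9 218.6] 29 table [ 574.5 -358.9] shelf [ 567.1 -349.6] T
top [400.7 249.4] 30 table [ 496.1 -238.2] shelf [ 491.1 -232.5] T
top [380.1 283.5] 31 table [ 410.2 -183.7] shelf [ 407.8 -179.7] T
side [333.5 194.1] 15 table [548.7 282.9] shelf [542.1 235.8] S
side [361.6 227.3] 17 table [609.9 123.9] shelf [600.9  82.9] S
side [352.4 238.4] 17 table [577.7  79.2] shelf [570.1  40. ] S
side [370.8 256.9] 50 table [615.9   3.8] shelf [606.7 -32.6] S
side [355.3 258.9] 15 table [574.4  -0.8] shelf [566.9 -37. ] S
side [296.1 317. ] 55 table [ 410.9 -183.1] shelf [ 409.7 -212.2] T
side [336.3 334.1] 56 table [ 497.6 -238.3] shelf [ 493.  -265.2] T
side [391.6 336.3] 58 table [ 619.7 -253.5] shelf [ 610.4 -279.9] T
side [380.8 378.7] 59 table [ 576.3 -358.9] shelf [ 568.6 -381.2] T
```

View pics/d14.png

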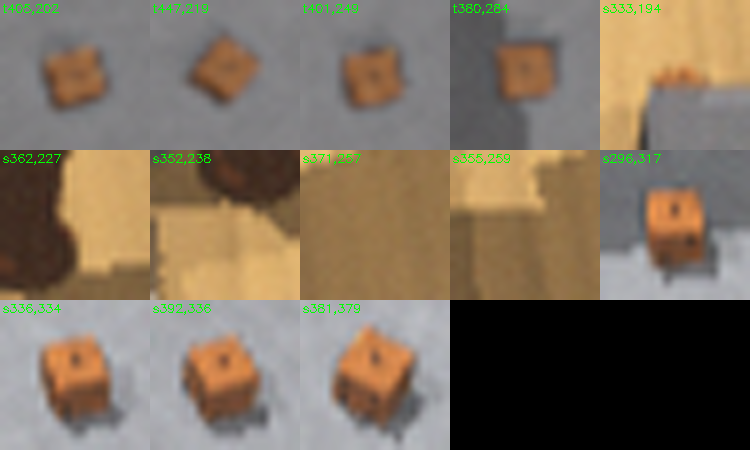

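```bash
python3 go.py 541 223 100 118
```

```text
pos [580.4  76.8 144.1] F [-0.3  0.1 -0.3] open 47.9 t 26.5 q [-0.04  0.18  1.87 -0.    1.09 -1.57]
shift tool now [ 44.2  46.2 144.2] after turn [ 44.1 -33.8 147.6] turn [-0.536  0.    -0.002]
```

```bash
python3 -m pendant '[[0,11,35,0,0,0],[0,11,35,0,0,0],[0,11,35,0,0,0],[0,11,35,0,0,0],[5,0,0,-0.135,0,0],[10,0,0,-0.135,0,0],[10,0,0,-0.135,0,0],[5,0,0,-0.135,0,0],[0,0,0,0,0,0]]' 42; python3 go.py 541 223 100 118
```

```text
clock: 27.4
tcp_pos: [531.3, 222.3, 96.6]
ee_rot: [[-0.03, -0.871, -0.49], [-0.005, -0.49, 0.872], [-1.0, 0.029, 0.01]]
contact_force: [-0.5, -0.2, -0.9]
opening: 41.7
pos [531.3 222.3  96.6] F [-0.5 -0.2 -0.9] open 41.7 t 27.4 q [ 0.22  0.23  1.9   0.    1.03 -1.86]
shift tool now [-3.7 -8.7 -4.1] after turn [-3.4 -8.9 -3.9] turn [ 0.023  0.01  -0.029]
```

```bash
python3 -m pendant '[[10,-8.5,-4,0.023,0.01,-0.029],[0,0,0,0,0,0],[0,0,0,0,0,0]]'; python3 go.py 541 223 60 118; python3 dz.py 15;python3 - <<'E'
from h import *
b=cv2.imread('pics/s15.png')[130:250,290:410]; b=cv2.resize(b,None,fx=5,fy=5,interpolation=cv2.INTER_CUBIC)
cv2.imwrite('pics/s15a.png',b)
E
```

```text
clock: 27.7
tcp_pos: [538.5, 222.4, 83.3]
ee_rot: [[-0.006, -0.887, -0.463], [-0.001, -0.463, 0.887], [-1.0, 0.006, 0.001]]
contact_force: [-0.5, -0.7, 0.2]
opening: 41.6
pos [538.5 222.4  83.3] F [-0.5 -0.7  0.2] open 41.6 t 27.7 q [ 0.22  0.25  1.91 -0.    0.99 -1.83]
shift tool now [23.3 -2.7 -0.7] after turn [23.3 -2.5 -0.6] turn [-0.008  0.001 -0.006]
top [405.  202.5] 30 table [ 617.9 -253.6] shelf [ 609.3 -247.5] T
top [446.8 218.5] 29 table [ 574.6 -358.6] shelf [ 567.2 -349.4] T
top [400.7 249.5] 31 table [ 495.9 -238.3] shelf [ 490.9 -232.6] T
top [380.2 283.6] 30 table [ 410.  -183.8] shelf [ 407.6 -179.8] T
side [356.1 196.1] 35 table [615.3 268.9] shelf [606.2 222.3] S
side [333.3 193.9] 18 table [548.2 283.6] shelf [541.7 236.5] S
side [357.3 205.2] 18 table [612.4 224.1] shelf [603.4 179.3] S
side [363.6 229.6] 17 table [614.  113.5] shelf [605.  73.] S
side [376.3 237.3] 35 table [643.5  79.5] shelf [633.3  40.3] S
side [355.1 239.9] 52 table [584.3  72.7] shelf [576.4  33.8] S
side [365.5 239.6] 31 table [612.6  72. ] shelf [603.6  33. ] S
side [296.1 317.3] 50 table [ 410.9 -183.8] shelf [ 409.7 -212.9] T
side [336.3 334.2] 52 table [ 497.6 -238.5] shelf [ 493.  -265.5] T
side [391.6 336.3] 55 table [ 619.7 -253.4] shelf [ 610.4 -279.8] T
side [380.8 378.7] 59 table [ 576.3 -358.9] shelf [ 568.6 -381.2] T
```

View pics/s15a.png

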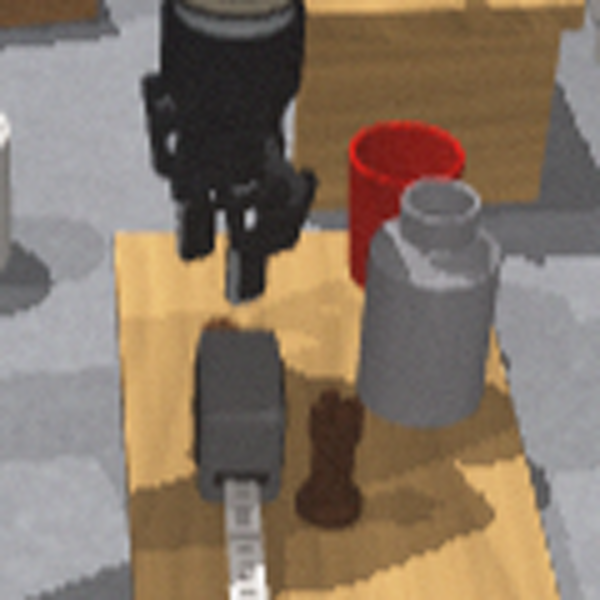

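```bash
python3 -m pendant '[[10,-2,-0.6,-0.008,0,-0.006],[0,0,0,0,0,0],[15,-0.5,0,0,0,0],[0,0,0,0,0,0],[10,0,0,0,0,0],[0,0,0,0,0,0]]'|grep -E "contact"; python3 go.py 541 223 38 118
```

```text
contact_force: [-0.3, -0.8, 0.2]
pos [541.3 223.1  46.3] F [-0.3 -0.8  0.2] open 42.1 t 28.4 q [ 0.22  0.31  1.92  0.    0.91 -1.84]
shift tool now [8.3 0.3 0. ] after turn [8.3 0.3 0. ] turn [0.001 0.001 0.002]
```

```bash
python3 -m pendant '[[7.5,0,0,0,0,0],[0,0,0,0,0,0],[0,0,0,0,0,0]]'|grep -E "contact|tcp_pos"; python3 -m pendant '[[0,0,0,0,0,0],[0,0,0,0,0,0],[0,0,0,0,0,0],[0,0,0,0,0,0],[0,0,0,0,0,0]]' 8; python3 -m pendant '[[-10,0,0,0,0,0],[-20,0,0,0,0,0],[-30,0,0,0,0,0],[-35,0,0,0,0,0],[-35,0,0,0,0,0],[0,0,0,0,0,0]]'; python3 go.py 650.3 175.2 190 118;  python3 - <<'E'
from h import *
snap('side','s16'); b=cv2.imread('pics/s16.png')[100:250,290:410]; b=cv2.resize(b,None,fx=4,fy=4,interpolation=cv2.INTER_CUBIC)
cv2.imwrite('pics/s16a.png',b)
E
```

```text
tcp_pos: [541.5, 223.2, 37.9]
contact_force: [0.2, 0.1, 0.1]
clock: 29.2
tcp_pos: [542.3, 223.4, 39.2]
ee_rot: [[0.003, -0.883, -0.47], [0.002, -0.47, 0.883], [-1.0, -0.004, 0.001]]
contact_force: [-0.2, 0.1, -1.0]
opening: 14.3
clock: 29.8
tcp_pos: [541.1, 222.9, 175.7]
ee_rot: [[0.001, -0.883, -0.47], [0.002, -0.47, 0.883], [-1.0, -0.002, 0.001]]
contact_force: [0.9, 1.0, 0.4]
opening: 14.2
pos [541.1 222.9 175.7] F [0.9 1.  0.4] open 14.2 t 29.8 q [ 0.22  0.14  1.85  0.    1.15 -1.84]
shift tool now [-14.4 -74.  -93.4] after turn [-14.3 -74.  -93.4] turn [0.001 0.001 0.002]
```

View pics/s16a.png

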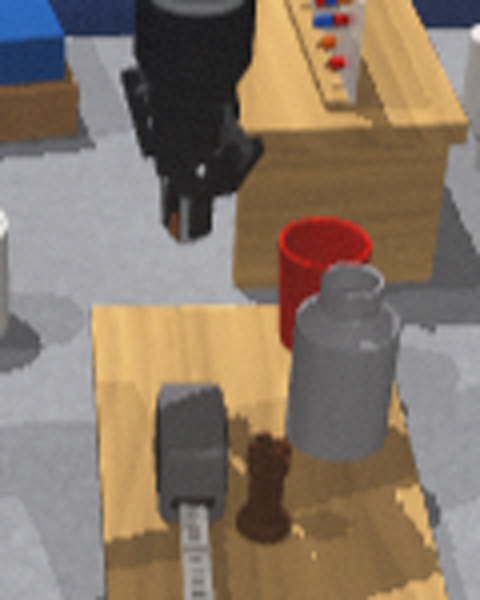

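```bash
python3 -m pendant '[[-14,0,0,0,0,0],[0,-18,-23,0,0,0],[0,-18,-23,0,0,0],[0,-18,-23,0,0,0],[0,-15,-18,0,0,0],[0,0,0,0,0,0],[0,0,0,0,0,0]]'|grep -E "contact|tcp_pos";python3 go.py 650.3 175.2 180 118
```

```text
tcp_pos: [639.9, 176.7, 182.1]
contact_force: [-0.3, -0.6, -0.3]
pos [639.9 176.7 182.1] F [-0.3 -0.6 -0.3] open 14.2 t 30.6 q [ 0.12  0.31  1.64  0.    1.21 -1.95]
shift tool now [ 2.  -8.5 -6.2] after turn [ 2.1 -8.5 -6.2] turn [ 0.002  0.007 -0.016]
```

```bash
python3 -m pendant '[[0,-8.5,-6.2,0,0.007,-0.016],[0,0,0,0,0,0],[0,0,0,0,0,0]]'|grep -E "contact|tcp_pos";python3 go.py 650.3 175.2 168 118;  python3 - <<'E'
from h import *
snap('side','s17'); b=cv2.imread('pics/s17.png')[130:230,320:420]; b=cv2.resize(b,None,fx=6,fy=6,interpolation=cv2.INTER_CUBIC)
cv2.imwrite('pics/s17a.png',b)
snap('top','t17'); b=cv2.imread('pics/t17.png')[130:230,180:280]; b=cv2.resize(b,None,fx=6,fy=6,interpolation=cv2.INTER_CUBIC)
cv2.imwrite('pics/t17a.png',b)
E
```

```text
tcp_pos: [648.4, 176.4, 180.8]
contact_force: [0.3, 0.5, -0.5]
pos [648.4 176.4 180.8] F [ 0.3  0.5 -0.5] open 14.0 t 30.9 q [ 0.11  0.32  1.63  0.    1.19 -1.95]
shift tool now [12.8 -1.1 -2. ] after turn [12.8 -1.1 -1.9] turn [ 0.004  0.002 -0.001]
```

View pics/s17a.png

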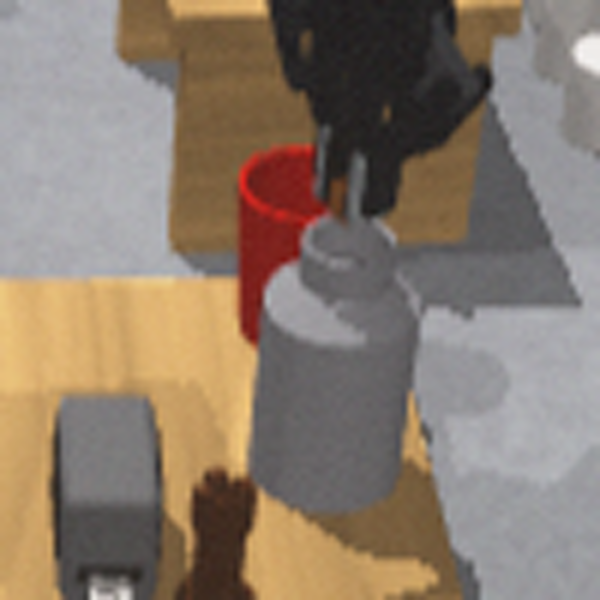

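View pics/t17a.png

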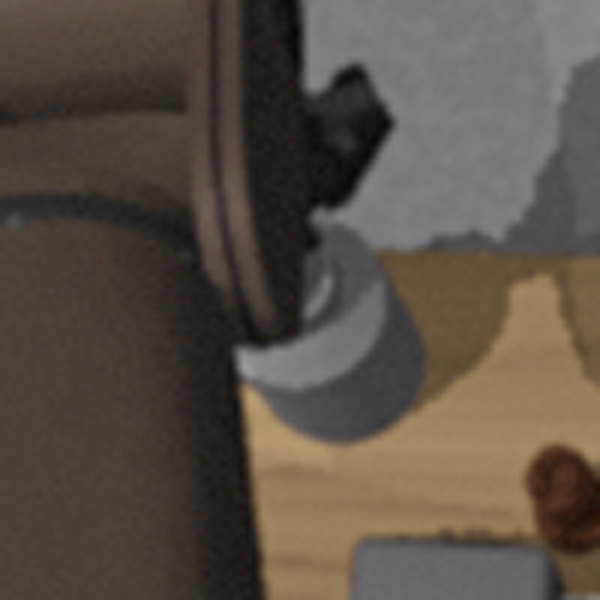

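```bash
python3 -c "
from go import *
print(ray('side',320+350/6,130+239/6,163))
# reproject expected neck & die & rim
print((proj('side',(650.3,175.2,163))-[320,130])*6,(proj('side',(648.4,176.4,187))-[320,130])*6)
import numpy as np
for R in(21,):
  P=np.array([(proj('side',(650.3+R*np.cos(a),175.2+R*np.sin(a),163))-[320,130])*6 for a in np.linspace(0,6.28,40)]);print(P.min(0),P.max(0))"
python3 -m pendant '[[6,-1.1,-1.9,0,0,0],[0,0,0,0,0,0],[5,0,0,0,0,0],[0,0,0,0,0,0],[0,0,0,0,0,0]]'|grep -E "contact|tcp_pos";python3 go.py 650.3 175.2 168 118
```

```text
[651.584 177.618 163.   ]
[348.105 242.139] [348.638 194.911]
[300.894 215.97 ] [395.524 268.977]
tcp_pos: [649.8, 175.7, 169.2]
contact_force: [-0.2, 0.1, -0.3]
pos [649.8 175.7 169.2] F [-0.2  0.1 -0.3] open 14.1 t 31.4 q [ 0.11  0.34  1.63  0.    1.18 -1.95]
shift tool now [ 1.2 -0.2 -0.6] after turn [ 1.2 -0.2 -0.6] turn [ 0.004  0.001 -0.001]
```

```bash
python3 -m pendant '[[1.5,0,0,0,0,0],[0,0,0,0,0,0]]'|grep -E "contact|tcp_pos";python3 -m pendant '[[0,0,0,0,0,0],[0,0,0,0,0,0],[0,0,0,0,0,0],[0,0,0,0,0,0],[0,0,0,0,0,0]]' 42|grep -E "contact|tcp_pos|open"; python3 -m pendant '[[-30,0,0,0,0,0],[-10,0,0,0,0,0],[0,0,0,0,0,0]]'|grep -E "contact|tcp_pos"; python3 dz.py 18
python3 - <<'E'
from h import *
b=cv2.imread('pics/s18.png')[100:300,280:420]; b=cv2.resize(b,None,fx=3,fy=3,interpolation=cv2.INTER_CUBIC)
cv2.imwrite('pics/s18a.png',b)
E
```

```text
tcp_pos: [649.8, 175.6, 167.5]
contact_force: [-0.4, 0.4, 0.1]
tcp_pos: [650.2, 175.6, 168.1]
contact_force: [-0.9, 0.2, 0.7]
opening: 42.0
tcp_pos: [649.5, 175.5, 207.7]
contact_force: [0.2, -0.7, -0.9]
top [404.9 202.4] 30 table [ 618.3 -253.3] shelf [ 609.6 -247.2] T
top [446.8 218.5] 28 table [ 574.6 -358.7] shelf [ 567.3 -349.4] T
top [400.7 249.4] 30 table [ 496.1 -238.2] shelf [ 491.1 -232.5] T
top [380.2 283.6] 30 table [ 409.9 -183.8] shelf [ 407.5 -179.8] T
side [356.8 211.3] 40 table [607.  195.9] shelf [598.1 152.1] S
side [366.8 223.3] 40 table [627.2 140.3] shelf [617.6  98.7] S
side [380.8 230.1] 28 table [661.1 108.3] shelf [650.2  68. ] S
side [355.5 240. ] 59 table [585.3  72.2] shelf [577.3  33.2] S
side [364.5 240.9] 21 table [609.2  67.1] shelf [600.3  28.4] S
side [375.1 241.4] 25 table [637.4  62.9] shelf [627.4  24.3] S
side [371.4 250.7] 54 table [621.3  27.2] shelf [612. -10.] S
side [358.8 248.3] 16 table [589.2  38.7] shelf [581.1   1. ] S
side [373.4 267.9] 20 table [615.8 -36.9] shelf [606.7 -71.7] S
side [296.1 317.3] 50 table [ 410.9 -183.8] shelf [ 409.7 -212.9] T
side [336.2 334.2] 53 table [ 497.3 -238.5] shelf [ 492.7 -265.5] T
side [391.7 336.3] 58 table [ 620.  -253.4] shelf [ 610.7 -279.8] T
side [380.9 378.8] 61 table [ 576.3 -359.1] shelf [ 568.7 -381.4] T
```

View pics/s18a.png

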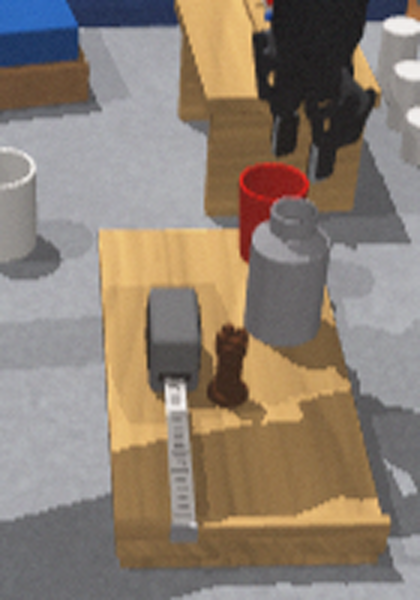

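```bash
python3 go.py 619 -253.5 100 102;python3 -m pendant '[[0,8,-46,0.03,0,0],[0,8,-46,0.03,0,0],[0,8,-46,0.03,0,0],[0,8,-46,0.03,0,0],[0,8,-46,0.03,0,0],[0,8,-46,0.03,0,0],[0,8,-46,0.03,0,0],[10,8,-46,0.03,0,0],[20,0,-30,0.03,0,0],[20,0,0,0,0,0],[20,0,0,0,0,0],[0,0,0,0,0,0]]'|grep -E "contact|tcp_pos";python3 go.py 619 -253.5 60 102
```

```text
pos [649.2 175.5 206.6] F [-0.2  0.3  0.3] open 42.1 t 32.5 q [ 0.11  0.3   1.6   0.    1.24 -1.95]
shift tool now [ 106.6  229.2 -363.9] after turn [ 106.6  118.7 -413.3] turn [ 0.284  0.002 -0.004]
tcp_pos: [730.2, -231.9, 112.5]
contact_force: [0.1, 0.5, -0.4]
pos [ 730.2 -231.9  112.5] F [ 0.1  0.5 -0.4] open 41.9 t 33.8 q [-0.44  0.6   1.38 -0.    1.19 -2.22]
shift tool now [ 55.2 112.    1.8] after turn [ 52.5 113.2   2. ] turn [ 0.004  0.012 -0.024]
```

```bash
python3 -m pendant '[[0,28,0,0,0.012,-0.02],[0,28,0,0,0,0],[0,28,0,0,0,0],[0,28,0,0,0,0],[0,0,0,0,0,0],[0,0,0,0,0,0]]'|grep -E "contact|tcp_pos";python3 go.py 619 -253.5 60 102; python3 dz.py 19 | grep -E "T$"
```

```text
tcp_pos: [616.5, -253.3, 110.8]
contact_force: [0.3, -0.5, 1.2]
pos [ 616.5 -253.3  110.8] F [ 0.3 -0.5  1.2] open 42.2 t 34.4 q [-0.54  0.39  1.68 -0.    1.08 -2.33]
shift tool now [50.8 -2.7 -0.9] after turn [50.8 -2.4 -0.7] turn [ 0.007  0.003 -0.006]
top [447.2 218.4] 24 table [ 574.8 -359.7] shelf [ 567.5 -350.4] T
side [296.  317.4] 50 table [ 410.8 -184.2] shelf [ 409.6 -213.2] T
side [336.2 334.4] 52 table [ 497.2 -239.3] shelf [ 492.6 -266.2] T
side [391.7 336.4] 61 table [ 619.9 -253.9] shelf [ 610.6 -280.2] T
side [381.  379.1] 63 table [ 576.5 -360. ] shelf [ 568.9 -382.2] T
```

```bash
python3 -m pendant '[[20,-2.5,-0.7,0.007,0.003,-0.006],[0,0,0,0,0,0],[20,0,0,0,0,0],[0,0,0,0,0,0],[20,0,0,0,0,0],[0,0,0,0,0,0],[0,0,0,0,0,0]]'|grep -E "contact|tcp_pos";python3 go.py 619.2 -253.6 3 102
```

```text
tcp_pos: [628.3, -253.5, 56.9]
contact_force: [0.1, 0.1, 0.7]
pos [ 628.3 -253.5   56.9] F [0.1 0.1 0.7] open 42.3 t 35.1 q [-0.53  0.47  1.68  0.    0.98 -2.32]
shift tool now [53.8  9.4  2.2] after turn [53.9  8.9  1.8] turn [ 0.006 -0.007  0.008]
```

```bash
python3 -m pendant '[[10,9,2,0.006,-0.007,0.008],[0,0,0,0,0,0],[13,0,0,0,0,0],[0,0,0,0,0,0],[10,0,0,0,0,0],[0,0,0,0,0,0],[0,0,0,0,0,0]]'|grep -E "contact|tcp_pos";python3 go.py 619.2 -253.6 3 102
```

```text
tcp_pos: [620.4, -254.7, 25.1]
contact_force: [0.2, 0.2, 0.7]
pos [ 620.4 -254.7   25.1] F [0.2 0.2 0.7] open 41.7 t 35.9 q [-0.54  0.5   1.7   0.    0.93 -2.32]
shift tool now [22.1  1.   1.4] after turn [22.1  0.9  1.3] turn [-0.    -0.003  0.004]
```

```bash
python3 -m pendant '[[12,1,1.3,0,0,0],[0,0,0,0,0,0],[9,0.5,0,0,0,0],[0,0,0,0,0,0],[0,0,0,0,0,0]]'|grep -E "contact|tcp_pos";python3 go.py 619.2 -253.6 3 102; python3 -m pendant '[[0,0,0,0,0,0],[0,0,0,0,0,0],[0,0,0,0,0,0],[0,0,0,0,0,0],[0,0,0,0,0,0]]' 8 | grep -E "pos|open"; python3 -m pendant '[[-10,0,0,0,0,0],[-20,0,0,0,0,0],[-35,0,0,0,0,0],[-45,0,0,0,0,0],[-45,0,0,0,0,0],[-45,0,0,0,0,0],[0,0,0,0,0,0]]'| grep -E "pos|open"; python3 go.py 650.3 175.2 190 102;python3 dz.py 20 | grep -E "T$"
```

```text
tcp_pos: [618.5, -253.6, 1.9]
contact_force: [0.0, -0.3, -0.1]
pos [ 618.5 -253.6    1.9] F [ 0.  -0.3 -0.1] open 41.6 t 36.4 q [-0.54  0.53  1.71  0.    0.9  -2.32]
shift tool now [-1.1 -0.7 -0.2] after turn [-1.1 -0.7 -0.2] turn [-0.    -0.003  0.003]
tcp_pos: [619.2, -254.0, 3.1]
opening: 14.1
tcp_pos: [617.2, -252.8, 212.6]
opening: 14.1
pos [ 617.2 -252.8  212.6] F [ 0.9 -0.6  0.4] open 14.1 t 37.5 q [-0.54  0.28  1.62  0.    1.24 -2.32]
shift tool now [  22.1 -121.3  411.8] after turn [  22.6 -121.4  411.8] turn [-0.    -0.002  0.003]
top [447.2 218.3] 24 table [ 575.  -359.7] shelf [ 567.7 -350.4] T
side [296.  317.5] 51 table [ 410.8 -184.4] shelf [ 409.5 -213.4] T
side [336.3 334.4] 51 table [ 497.5 -239.2] shelf [ 492.9 -266.1] T
side [381. 379.] 63 table [ 576.4 -359.7] shelf [ 568.8 -382. ] T
```

```bash
python3 -m pendant '[[0,-12,42,0,0,0],[0,-12,42,0,0,0],[0,-12,42,0,0,0],[0,-12,42,0,0,0],[0,-12,42,0,0,0],[0,-12,42,0,0,0],[0,-12,42,0,0,0],[0,-12,42,0,0,0],[0,-12,38,0,0,0],[0,0,0,0,0,0],[0,0,0,0,0,0]]'| grep -E "pos|open"; python3 go.py 650.3 175.2 185 102
```

```text
tcp_pos: [630.5, 151.6, 182.0]
opening: 14.3
pos [630.5 151.6 182. ] F [-0.5 -0.6 -0.6] open 14.3 t 38.8 q [ 0.07  0.29  1.66  0.01  1.23 -1.71]
shift tool now [ -3.7 -24.   19.1] after turn [ -3.  -24.3  19. ] turn [-0.005  0.019 -0.045]
```

```bash
python3 -m pendant '[[-3,-12,10,0,0.015,-0.03],[0,-12,9,0,0,-0.01],[0,0,0,0,0,0],[0,0,0,0,0,0]]'| grep -E "pos|open"; python3 go.py 650.3 175.5 170 102
```

```text
tcp_pos: [651.2, 173.5, 181.8]
opening: 14.4
pos [651.2 173.5 181.8] F [-0.2 -0.2  0.2] open 14.4 t 39.1 q [ 0.11  0.33  1.62  0.    1.2  -1.66]
shift tool now [11.8  0.4  2.1] after turn [11.8  0.4  2.1] turn [-0.009  0.002 -0.006]
```

```bash
python3 -m pendant '[[7,0,2,0,0,0],[0,0,0,0,0,0],[6,0,0,0,0,0],[0,0,0,0,0,0],[0,0,0,0,0,0]]'| grep -E "pos|open"; python3 go.py 650.3 175.5 168 102
```

```text
tcp_pos: [650.8, 173.6, 167.5]
opening: 14.1
pos [650.8 173.6 167.5] F [ 1.1  0.7 -0.7] open 14.1 t 39.6 q [ 0.11  0.34  1.63  0.    1.18 -1.66]
shift tool now [-0.5  0.1  2. ] after turn [-0.5  0.   2. ] turn [-0.011  0.002 -0.007]
```

```bash
python3 -m pendant '[[0,0,2,0,0,0],[0,0,0,0,0,0]]'| grep -E "pos|open";python3 -m pendant '[[0,0,0,0,0,0],[0,0,0,0,0,0],[0,0,0,0,0,0],[0,0,0,0,0,0],[0,0,0,0,0,0]]' 42|grep -E "contact|tcp_pos|open"; python3 -m pendant '[[-30,0,0,0,0,0],[-10,0,0,0,0,0],[0,0,0,0,0,0]]'|grep -E "contact|tcp_pos"; python3 dz.py 21 | grep "T$"
python3 - <<'E'
from h import *
b=cv2.imread('pics/s21.png')[100:300,280:420]; b=cv2.resize(b,None,fx=3,fy=3,interpolation=cv2.INTER_CUBIC)
cv2.imwrite('pics/s21a.png',b)
E
python3 go.py 576 -359.3 120 50
```

```text
tcp_pos: [650.3, 175.5, 167.5]
opening: 14.3
tcp_pos: [650.6, 175.8, 168.4]
contact_force: [-0.3, 0.9, -0.6]
opening: 42.0
tcp_pos: [650.2, 175.6, 208.0]
contact_force: [-0.2, -0.3, -0.1]
top [446.8 218.5] 28 table [ 574.6 -358.7] shelf [ 567.3 -349.4] T
top [400.7 249.4] 30 table [ 496.1 -238.2] shelf [ 491.1 -232.5] T
top [380.2 283.6] 30 table [ 410.  -183.8] shelf [ 407.6 -179.8] T
side [296.1 317.2] 49 table [ 411.1 -183.7] shelf [ 409.8 -212.8] T
side [336.3 334.2] 52 table [ 497.6 -238.5] shelf [ 493.  -265.5] T
side [380.8 378.6] 60 table [ 576.3 -358.8] shelf [ 568.7 -381.1] T
pos [649.8 175.6 206.8] F [-0.2 -0.2 -0.1] open 41.9 t 40.8 q [ 0.11  0.31  1.6   0.    1.25 -1.66]
shift tool now [  87.3  176.9 -510.1] after turn [  86.8 -287.3 -457.2] turn [ 0.896 -0.002 -0.01 ]
```

View pics/s21a.png

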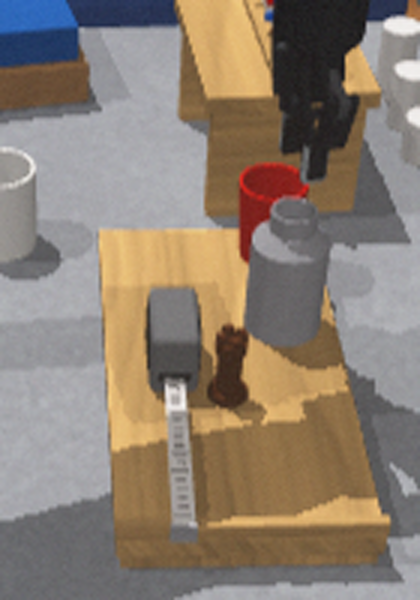

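```bash
python3 -m pendant '[[0,16,-46,0,0,0],[0,16,-46,0,0,0],[0,16,-46,0,0,0],[0,16,-46,0,0,0],[0,16,-46,0,0,0],[0,16,-46,0,0,0],[0,16,-46,0,0,0],[0,16,-46,0,0,0],[0,16,-46,0,0,0],[0,16,-46,0,0,0],[0,0,0,0.15,0,0],[0,0,0,0.15,0,0]]'| grep -E "pos"; python3 -m pendant '[[0,0,0,0.15,0,0],[0,0,0,0.15,0,0],[0,0,0,0.15,0,0],[0,0,0,0.14,0,0],[0,0,0,0,0,0]]'| grep -E "pos"; python3 go.py 576 -359.3 120 52
```

```text
tcp_pos: [575.2, -320.4, 188.2]
tcp_pos: [571.3, -320.4, 179.1]
pos [ 571.3 -320.4  179.1] F [-0.2  0.7  0.5] open 42.2 t 42.5 q [-0.66  0.31  1.65 -0.01  1.23 -1.54]
shift tool now [ 58.3 -30.9 -26.2] after turn [ 59.1 -27.7 -27.7] turn [-0.029 -0.011 -0.04 ]
```

```bash
python3 -m pendant '[[15,-14,-14,-0.029,-0.011,-0.04],[15,-13,-13,0,0,0],[15,0,0,0,0,0],[15,0,0,0,0,0],[0,0,0,0,0,0],[0,0,0,0,0,0]]'| grep -E "pos"; python3 go.py 575.7 -359.2 60 52; python3 dz.py 22 | grep "T$"
```

```text
tcp_pos: [573.6, -355.5, 111.5]
pos [ 573.6 -355.5  111.5] F [ 0.5 -0.1  0.8] open 41.7 t 43.0 q [-0.71  0.4   1.66  0.    1.09 -1.63]
shift tool now [51.5 -4.2 -1.8] after turn [51.5 -3.9 -1.6] turn [ 0.016  0.001 -0.006]
top [400.4 249.1] 26 table [ 496.8 -237.6] shelf [ 491.8 -231.9] T
side [296.  317.4] 50 table [ 410.8 -184.2] shelf [ 409.6 -213.2] T
side [336.2 334.4] 55 table [ 497.2 -239.1] shelf [ 492.6 -266. ] T
side [380.8 379.2] 62 table [ 576. -360.] shelf [ 568.4 -382.3] T
```

View pics/s22.png

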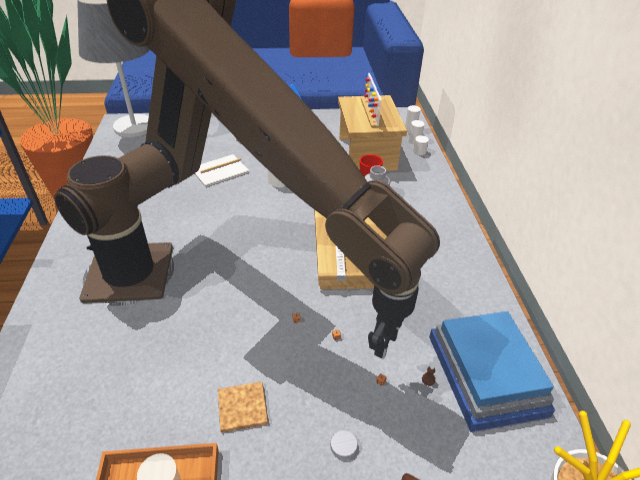

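```bash
python3 -m pendant '[[13,-4,-1.6,0.016,0,-0.006],[0,0,0,0,0,0],[13,0,0,0,0,0],[0,0,0,0,0,0],[13,0,0,0,0,0],[0,0,0,0,0,0],[13,0,0,0,0,0],[0,0,0,0,0,0],[0,0,0,0,0,0]]'| grep -E "pos"; python3 go.py 575.7 -359.4 3 52
```

```text
tcp_pos: [577.5, -359.6, 57.4]
pos [ 577.5 -359.6   57.4] F [-0.8 -0.5  0.6] open 42.3 t 44.0 q [-0.71  0.47  1.67  0.    0.99 -1.61]
shift tool now [54.4  1.8 -1. ] after turn [54.4  1.5 -0.9] turn [-0.001  0.001  0.005]
```

```bash
python3 -m pendant '[[13,1.5,-1,0,0,0.005],[0,0,0,0,0,0],[13,0,0,0,0,0],[0,0,0,0,0,0],[13,1,0,0,0,0],[0,0,0,0,0,0],[0,0,0,0,0,0]]'| grep -E "pos"; python3 go.py 575.7 -359.4 3 52
```

```text
tcp_pos: [574.8, -358.9, 14.9]
pos [ 574.8 -358.9   14.9] F [ 0.6 -0.5  0.2] open 41.7 t 44.8 q [-0.71  0.53  1.68  0.    0.93 -1.62]
shift tool now [11.9 -1.1  0.1] after turn [11.9 -1.1  0.2] turn [-0.001  0.001 -0.001]
```

```bash
python3 -m pendant '[[11.5,-1,0,0,0,0],[0,0,0,0,0,0],[0,0,0,0,0,0]]'| grep -E "pos"; python3 -m pendant '[[0,0,0,0,0,0],[0,0,0,0,0,0],[0,0,0,0,0,0],[0,0,0,0,0,0],[0,0,0,0,0,0]]' 8 | grep -E "pos|open"; python3 -m pendant '[[-10,0,0,0,0,0],[-20,0,0,0,0,0],[-35,0,0,0,0,0],[-45,0,0,0,0,0],[-45,0,0,0,0,0],[-45,0,0,0,0,0],[0,0,0,0,0,0]]'| grep -E "pos|open"; python3 go.py 650.3 175.5 190 52;python3 dz.py 23 | grep -E "T$"
```

```text
tcp_pos: [575.8, -359.7, 2.7]
tcp_pos: [576.5, -360.2, 4.0]
opening: 14.4
tcp_pos: [575.2, -359.4, 213.3]
opening: 14.0
pos [ 575.2 -359.4  213.3] F [ 0.8 -1.  -0.5] open 14.0 t 46.2 q [-0.71  0.31  1.58  0.    1.25 -1.62]
shift tool now [ 24.2 270.4 467.6] after turn [ 23.3 270.1 467.8] turn [-0.001  0.001 -0.001]
top [400.9 249.6] 33 table [ 495.6 -238.7] shelf [ 490.6 -233. ] T
side [296.  317.4] 50 table [ 410.8 -184.2] shelf [ 409.6 -213.2] T
side [336.2 334.4] 55 table [ 497.2 -239.1] shelf [ 492.6 -266. ] T
```

```bash
python3 -m pendant '[[-2,24,42,0,0,0],[-2,24,42,0,0,0],[-2,24,42,0,0,0],[-2,24,42,0,0,0],[-2,24,42,0,0,0],[-2,24,42,0,0,0],[-2,24,42,0,0,0],[-2,24,42,0,0,0],[-2,24,42,0,0,0],[-2,24,42,0,0,0],[0,0,0,0,0,0],[0,0,0,0,0,0]]'| grep -E "pos|open"; python3 go.py 650.3 175.5 185 52
```

```text
tcp_pos: [632.0, 138.7, 203.7]
opening: 14.3
pos [632.  138.7 203.7] F [-0.  -0.2  0.5] open 14.3 t 47.5 q [ 0.05  0.27  1.64  0.02  1.27 -0.86]
shift tool now [18.4  7.5 40.5] after turn [18.7  8.2 40.2] turn [-0.006 -0.017 -0.053]
```

```bash
python3 -m pendant '[[5,4,20,0,-0.01,-0.03],[5,4,20,0,-0.005,-0.02],[0,0,0,0,0,0],[0,0,0,0,0,0]]'| grep -E "pos|open"; python3 go.py 650.3 175.5 178 52
```

```text
tcp_pos: [647.9, 170.6, 187.0]
opening: 14.2
pos [647.9 170.6 187. ] F [ 0.2 -0.3  0.1] open 14.2 t 48.0 q [ 0.11  0.32  1.62 -0.    1.22 -0.79]
shift tool now [8.9 1.1 5.4] after turn [9.  1.1 5.3] turn [-0.011 -0.011 -0.008]
```

```bash
python3 -m pendant '[[6,1,5,0,-0.01,-0.008],[0,0,0,0,0,0],[10,0,0,0,0,0],[0,0,0,0,0,0],[0,0,0,0,0,0]]'| grep -E "pos|open"; python3 go.py 650.3 175.5 168 52
```

```text
tcp_pos: [649.8, 170.8, 168.8]
opening: 14.4
pos [649.8 170.8 168.8] F [-0.1 -0.3  0.7] open 14.4 t 48.5 q [ 0.11  0.33  1.64 -0.    1.18 -0.78]
shift tool now [0.8 2.6 4. ] after turn [0.8 2.5 4.1] turn [-0.016 -0.002 -0.001]
```

```bash
python3 -m pendant '[[1,2.5,4,0,0,0],[0,0,0,0,0,0],[0,0,0,0,0,0]]'| grep -E "pos|open";python3 -m pendant '[[0,0,0,0,0,0],[0,0,0,0,0,0],[0,0,0,0,0,0],[0,0,0,0,0,0],[0,0,0,0,0,0]]' 42|grep -E "contact|tcp_pos|open"; python3 -m pendant '[[-30,0,0,0,0,0],[-10,0,0,0,0,0],[0,0,0,0,0,0]]'|grep -E "contact|tcp_pos"; python3 dz.py 24 | grep "T$"
python3 - <<'E'
from h import *
b=cv2.imread('pics/s24.png')[100:300,280:420]; b=cv2.resize(b,None,fx=3,fy=3,interpolation=cv2.INTER_CUBIC)
cv2.imwrite('pics/s24a.png',b)
E
python3 go.py 496.5 -238.5 120 11
```

```text
tcp_pos: [650.5, 175.8, 168.0]
opening: 14.1
tcp_pos: [650.9, 176.2, 169.0]
contact_force: [0.5, -0.4, 0.2]
opening: 42.2
tcp_pos: [650.3, 176.0, 208.5]
contact_force: [-0.2, -0.0, -0.6]
top [400.7 249.4] 30 table [ 496.1 -238.2] shelf [ 491.1 -232.5] T
top [380.2 283.6] 30 table [ 410.1 -183.9] shelf [ 407.7 -179.9] T
side [296.1 317.3] 50 table [ 410.9 -183.8] shelf [ 409.7 -212.9] T
side [336.2 334.2] 53 table [ 497.4 -238.5] shelf [ 492.8 -265.5] T
pos [649.9 176.  207.3] F [-0.3  0.3 -0.5] open 41.4 t 49.6 q [ 0.11  0.3   1.6  -0.    1.24 -0.78]
shift tool now [  88.7 -141.  -418.6] after turn [  87.3 -377.6 -229.7] turn [ 0.7   -0.005 -0.001]
```

View pics/s24a.png

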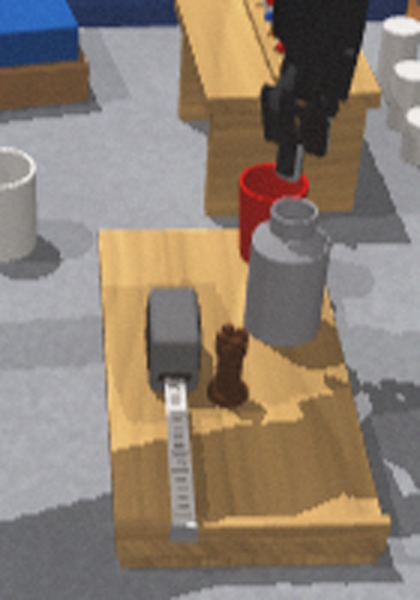

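```bash
python3 -m pendant '[[0,-16,-46,0,0,0],[0,-16,-46,0,0,0],[0,-16,-46,0,0,0],[0,-16,-46,0,0,0],[0,-16,-46,0,0,0],[0,-16,-46,0,0,0],[0,-16,-46,0,0,0],[0,-16,-46,0,0,0],[0,0,0,0.14,0,0],[0,0,0,0.14,0,0],[0,0,0,0.14,0,0],[0,0,0,0.14,0,0]]'| grep -E "pos"; python3 go.py 496.7 -238.4 120 11
```

```text
tcp_pos: [507.0, -201.5, 191.7]
pos [ 507.  -201.5  191.7] F [-0.  -0.3  1. ] open 41.6 t 50.9 q [-0.56  0.05  1.92 -0.01  1.19 -0.87]
shift tool now [ 71.7 -32.9 -19.6] after turn [ 71.7 -34.3 -17.2] turn [ 0.119 -0.022 -0.011]
```

```bash
python3 -m pendant '[[15,-17,-9,0.06,-0.02,-0.01],[15,-17,-7,0.06,0,0],[15,0,0,0,0,0],[15,0,0,0,0,0],[15,0,0,0,0,0],[0,0,0,0,0,0],[0,0,0,0,0,0]]'| grep -E "pos"; python3 go.py 496.7 -238.4 60 11; python3 dz.py 25 | grep "T$"
```

```text
tcp_pos: [496.2, -237.6, 106.5]
pos [ 496.2 -237.6  106.5] F [-0.5 -0.   0.2] open 41.7 t 51.5 q [-0.63  0.16  1.97  0.    1.02 -0.81]
shift tool now [46.4 -1.3  0.7] after turn [46.5 -0.8  0.3] turn [-0.01  -0.008 -0.01 ]
side [296.1 317.3] 50 table [ 410.9 -183.8] shelf [ 409.7 -212.9] T
side [336.2 334.3] 53 table [ 497.4 -238.9] shelf [ 492.8 -265.8] T
```

```bash
python3 -m pendant '[[13,-1,0.5,-0.01,-0.008,-0.01],[0,0,0,0,0,0],[13,0,0,0,0,0],[0,0,0,0,0,0],[13,0,0,0,0,0],[0,0,0,0,0,0],[13,0,0,0,0,0],[0,0,0,0,0,0],[13,0,0,0,0,0],[0,0,0,0,0,0],[0,0,0,0,0,0]]'| grep -E "pos"; python3 go.py 496.7 -238.5 3 11
```

```text
tcp_pos: [500.1, -240.3, 41.8]
pos [ 500.1 -240.3   41.8] F [-0.1 -0.2  0.2] open 41.8 t 52.8 q [-0.63  0.26  2.   -0.    0.88 -0.82]
shift tool now [38.8  2.7 -3.2] after turn [38.8  2.4 -3. ] turn [0.001 0.006 0.007]
```

```bash
python3 -m pendant '[[13,2.4,-3,0,0.006,0.007],[0,0,0,0,0,0],[13,0,0,0,0,0],[0,0,0,0,0,0],[10,0.5,-0.5,0,0,0],[0,0,0,0,0,0],[0,0,0,0,0,0]]'| grep -E "pos"; python3 go.py 496.7 -238.5 3 11
```

```text
tcp_pos: [495.9, -238.1, 2.6]
pos [ 495.9 -238.1    2.6] F [-0.4  0.2 -0.5] open 41.7 t 53.5 q [-0.63  0.32  2.01  0.    0.81 -0.82]
shift tool now [-0.4 -0.6  0.7] after turn [-0.4 -0.6  0.7] turn [ 0.001 -0.001 -0.001]
```

```bash
python3 -m pendant '[[0,0,0,0,0,0],[0,0,0,0,0,0],[0,0,0,0,0,0],[0,0,0,0,0,0],[0,0,0,0,0,0]]' 8 | grep -E "pos|open"; python3 -m pendant '[[-10,0,0,0,0,0],[-20,0,0,0,0,0],[-35,0,0,0,0,0],[-45,0,0,0,0,0],[-45,0,0,0,0,0],[-45,0,0,0,0,0],[0,0,0,0,0,0]]'| grep -E "pos|open"; python3 go.py 650.3 175.5 190 11;python3 dz.py 26 | grep -E "T$"
```

```text
tcp_pos: [496.7, -238.6, 3.9]
opening: 14.2
tcp_pos: [495.5, -237.7, 213.9]
opening: 14.4
pos [ 495.5 -237.7  213.9] F [ 0.3 -0.5  1. ] open 14.4 t 54.6 q [-0.63  0.03  1.9   0.    1.21 -0.82]
shift tool now [ 24.1 376.  231.1] after turn [ 23.9 376.1 230.8] turn [ 0.001 -0.001 -0.001]
side [296.1 317.3] 50 table [ 410.9 -183.8] shelf [ 409.7 -212.9] T
```

```bash
python3 -m pendant '[[-2,41,25,0,0,0],[-2,41,25,0,0,0],[-2,41,25,0,0,0],[-2,41,25,0,0,0],[-2,41,25,0,0,0],[-2,41,25,0,0,0],[-2,41,25,0,0,0],[-2,41,25,0,0,0],[0,20,10,0,0,0],[0,0,0,0,0,0],[0,0,0,0,0,0]]'| grep -E "pos|open"; python3 go.py 650.3 175.5 180 11
```

```text
tcp_pos: [625.1, 160.4, 197.5]
opening: 14.1
pos [625.1 160.4 197.5] F [-0.3 -0.1 -0.1] open 14.1 t 55.9 q [ 0.09  0.28  1.65  0.02  1.26 -0.1 ]
shift tool now [16.3  9.8 28.4] after turn [17.5 10.  27.6] turn [-0.005 -0.05  -0.021]
```

```bash
python3 -m pendant '[[3,5,14,0,-0.04,-0.02],[3,5,14,0,-0.01,0],[0,0,0,0,0,0],[8,0,0,0,0,0],[0,0,0,0,0,0]]'| grep -E "pos|open"; python3 go.py 650.3 175.5 168 11
```

```text
tcp_pos: [648.6, 170.3, 176.9]
opening: 13.9
pos [648.6 170.3 176.9] F [-0.4  0.3 -0.7] open 13.9 t 56.4 q [ 0.11  0.33  1.63 -0.    1.2  -0.08]
shift tool now [8.9 4.8 2.7] after turn [8.9 4.8 2.7] turn [-0.01 -0.01 -0.  ]
```

```bash
python3 -m pendant '[[3,4.8,2.7,0,-0.005,0],[0,0,0,0,0,0],[5,0,0,0,0,0],[0,0,0,0,0,0],[0,0,0,0,0,0]]'| grep -E "pos|open"; python3 go.py 650.3 175.5 168 11
```

```text
tcp_pos: [650.3, 174.7, 168.6]
opening: 14.0
pos [650.3 174.7 168.6] F [ 0.4 -0.8 -0.3] open 14.0 t 56.9 q [ 0.11  0.34  1.63 -0.    1.18 -0.07]
shift tool now [0.6 0.8 0.1] after turn [0.6 0.8 0.1] turn [-0.012 -0.004 -0.   ]
```

```bash
python3 -m pendant '[[0,0,0,0,0,0],[0,0,0,0,0,0],[0,0,0,0,0,0],[0,0,0,0,0,0],[0,0,0,0,0,0]]' 42|grep -E "contact|tcp_pos|open"; python3 -m pendant '[[-30,0,0,0,0,0],[-10,0,0,0,0,0],[0,0,0,0,0,0]]'|grep -E "contact|tcp_pos"; python3 dz.py 27 | grep "T$"
python3 go.py 410.4 -183.8 120 0
```

```text
tcp_pos: [650.6, 174.8, 169.5]
contact_force: [-0.9, -0.6, 0.5]
opening: 42.2
tcp_pos: [650.1, 174.8, 209.1]
contact_force: [0.4, -0.9, 0.8]
top [380.2 283.6] 30 table [ 410.  -183.8] shelf [ 407.6 -179.8] T
side [296.1 317.3] 50 table [ 410.9 -183.8] shelf [ 409.7 -212.9] T
pos [649.8 174.7 208. ] F [-0.2  0.2 -0.2] open 41.9 t 57.8 q [ 0.11  0.3   1.6  -0.    1.25 -0.07]
shift tool now [  89.9 -309.8 -299.1] after turn [  88.  -358.5 -239.4] turn [ 0.18  -0.007  0.   ]
```

View pics/s27.png

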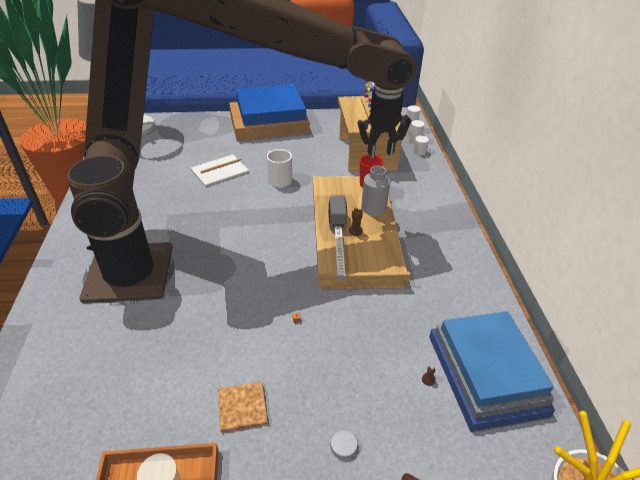

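```bash
python3 -m pendant '[[0,-35,-34,0.02,0,0],[0,-35,-34,0.02,0,0],[0,-35,-34,0.02,0,0],[0,-35,-34,0.02,0,0],[0,-35,-34,0.02,0,0],[0,-35,-34,0.02,0,0],[0,-35,-30,0.02,0,0],[0,-20,-15,0.02,0,0],[0,0,0,0,0,0],[0,0,0,0,0,0]]'|grep -E "contact|tcp_pos";python3 go.py 410.5 -183.9 120 1
```

```text
tcp_pos: [420.5, -122.5, 196.2]
contact_force: [0.2, -0.1, 1.0]
pos [ 420.5 -122.5  196.2] F [ 0.2 -0.1  1. ] open 41.6 t 58.8 q [-0.51 -0.21  2.16 -0.01  1.22 -0.52]
shift tool now [ 76.2 -61.5  -9.2] after turn [ 76.2 -61.2 -11. ] turn [-0.001 -0.023 -0.003]
```

```bash
python3 -m pendant '[[15,-20,0,0,-0.02,0],[15,-20,0,0,0,0],[15,-20,0,0,0,0],[15,0,-9,0,0,0],[13,0,0,0,0,0],[0,0,0,0,0,0],[0,0,0,0,0,0]]'|grep -E "contact|tcp_pos";python3 go.py 410.5 -183.9 60 1;python3 dz.py 28 | grep "T$"
```

```text
tcp_pos: [416.0, -178.5, 118.1]
contact_force: [0.1, -0.9, 1.0]
pos [ 416.  -178.5  118.1] F [ 0.1 -0.9  1. ] open 42.4 t 59.5 q [-0.63 -0.08  2.2   0.    1.03 -0.66]
shift tool now [58.1 -5.6 -5.4] after turn [58.1 -5.3 -5.6] turn [ 0.01  -0.003 -0.007]
side [296.1 317.3] 50 table [ 410.9 -183.8] shelf [ 409.7 -212.9] T
```

```bash
python3 -m pendant '[[13,-5.3,-5.6,0.01,-0.003,-0.007],[0,0,0,0,0,0],[13,0,0,0,0,0],[0,0,0,0,0,0],[13,0,0,0,0,0],[0,0,0,0,0,0],[13,0,0,0,0,0],[0,0,0,0,0,0],[13,0,0,0,0,0],[0,0,0,0,0,0],[0,0,0,0,0,0]]'|grep -E "contact|tcp_pos";python3 go.py 410.5 -183.9 3 1
```

```text
tcp_pos: [414.8, -184.9, 54.0]
contact_force: [0.3, 0.3, 0.4]
pos [ 414.8 -184.9   54. ] F [0.3 0.3 0.4] open 42.0 t 60.6 q [-0.64  0.03  2.23  0.    0.87 -0.66]
shift tool now [51.   1.3 -4.6] after turn [51.   1.1 -4.3] turn [0.003 0.007 0.005]
```

```bash
python3 -m pendant '[[13,1,-4.3,0,0.007,0.005],[0,0,0,0,0,0],[13,0,-1,0,0,0],[0,0,0,0,0,0],[13,0.5,-1,0,0,0],[0,0,0,0,0,0],[8,0,0,0,0,0],[0,0,0,0,0,0],[0,0,0,0,0,0]]'|grep -E "contact|tcp_pos";python3 go.py 410.5 -183.9 3 1
```

```text
tcp_pos: [409.5, -184.6, 5.8]
contact_force: [-0.5, 0.3, 0.0]
pos [ 409.5 -184.6    5.8] F [-0.5  0.3  0. ] open 41.9 t 61.5 q [-0.65  0.12  2.25  0.    0.77 -0.67]
shift tool now [2.8 0.7 1. ] after turn [2.8 0.7 1. ] turn [0.003 0.002 0.001]
```

```bash
python3 -m pendant '[[2.5,0.7,1,0,0,0],[0,0,0,0,0,0],[0,0,0,0,0,0]]'|grep -E "contact|tcp_pos"; python3 -m pendant '[[0,0,0,0,0,0],[0,0,0,0,0,0],[0,0,0,0,0,0],[0,0,0,0,0,0],[0,0,0,0,0,0]]' 8 | grep -E "pos|open"; python3 -m pendant '[[-10,0,0,0,0,0],[-20,0,0,0,0,0],[-35,0,0,0,0,0],[-45,0,0,0,0,0],[-45,0,0,0,0,0],[-45,0,0,0,0,0],[0,0,0,0,0,0]]'| grep -E "pos|open"; python3 go.py 650.3 175.5 190 1;python3 dz.py 29 | grep -E "T$"
```

```text
tcp_pos: [411.3, -184.3, 3.9]
contact_force: [1.2, 0.1, -0.3]
tcp_pos: [411.7, -184.6, 4.6]
opening: 14.2
tcp_pos: [409.2, -182.9, 214.4]
opening: 13.9
pos [ 409.2 -182.9  214.4] F [ 0.6 -0.3  0.1] open 13.9 t 63.0 q [-0.65 -0.22  2.13  0.    1.23 -0.67]
shift tool now [ 24.5 353.4 248.3] after turn [ 24.4 354.1 247.3] turn [0.003 0.002 0.001]
side [294.4 251. ] 50 table [418.6  39.7] shelf [417.1   2. ] T
```

```bash
python3 -m pendant '[[-2,20,45,0,0,0],[-2,30,40,0,0,0],[-2,40,30,0,0,0],[-2,42,25,0,0,0],[-2,42,25,0,0,0],[-2,42,25,0,0,0],[-2,42,25,0,0,0],[-2,42,20,0,0,0],[0,30,5,0,0,0],[0,0,0,0,0,0],[0,0,0,0,0,0]]'| grep -E "pos|open"; python3 go.py 650.3 175.5 180 1
```

```text
tcp_pos: [635.9, 166.6, 194.0]
opening: 14.1
pos [635.9 166.6 194. ] F [-0.4 -1.1 -0.3] open 14.1 t 64.2 q [0.1  0.3  1.62 0.01 1.26 0.08]
shift tool now [13.3  8.5 15.3] after turn [14.   8.6 14.6] turn [-0.003 -0.052 -0.009]
```

```bash
python3 -m pendant '[[3,8.5,14.5,0,-0.045,-0.009],[0,0,0,0,-0.006,0],[8,0,0,0,0,0],[0,0,0,0,0,0],[0,0,0,0,0,0]]'| grep -E "pos|open"; python3 go.py 650.3 175.5 168 1
```

```text
tcp_pos: [646.3, 169.7, 176.2]
opening: 14.4
pos [646.3 169.7 176.2] F [-0.1  0.5 -0.3] open 14.4 t 64.8 q [ 0.11  0.32  1.63 -0.    1.2   0.1 ]
shift tool now [8.2 5.7 4.1] after turn [8.2 5.7 4.1] turn [-0.008 -0.012  0.002]
```

```bash
python3 -m pendant '[[2,5.7,4.1,0,-0.008,0],[0,0,0,0,0,0],[6,0,0,0,0,0],[0,0,0,0,0,0],[0,0,0,0,0,0]]'| grep -E "pos|open"; python3 go.py 650.3 175.5 168 1
```

```text
tcp_pos: [650.9, 174.9, 168.3]
opening: 14.4
pos [650.9 174.9 168.3] F [ 0.3  0.7 -0.2] open 14.4 t 65.2 q [ 0.11  0.34  1.63 -0.    1.18  0.11]
shift tool now [ 0.3  0.6 -0.5] after turn [ 0.3  0.6 -0.5] turn [-0.01  -0.003  0.002]
```

Release, then back right away from the scene for full checks.

```bash
python3 -m pendant '[[0,0,0,0,0,0],[0,0,0,0,0,0],[0,0,0,0,0,0],[0,0,0,0,0,0],[0,0,0,0,0,0]]' 42|grep -E "contact|tcp_pos|open"; python3 -m pendant '[[-40,0,0,0,0,0],[-40,0,0,0,0,0],[-20,-40,0,0,0,0],[0,-45,-10,0,0,0],[0,-45,-10,0,0,0],[0,-45,-10,0,0,0],[0,-45,-10,0,0,0],[0,-45,-10,0,0,0],[0,-45,-10,0,0,0],[0,-45,-10,0,0,0],[0,-45,-10,0,0,0],[0,0,0,0,0,0]]'|grep -E "contact|tcp_pos";python3 -m pendant '[[0,-45,-10,0,0,0],[0,-45,-10,0,0,0],[0,-45,-10,0,0,0],[0,0,0,0,0,0]]'|grep -E "contact|tcp_pos"; python3 dz.py 30 | grep "T$"; python3 - <<'E'
from h import *
b=cv2.imread('pics/s30.png')[130:300,290:430]; b=cv2.resize(b,None,fx=3.5,fy=3.5,interpolation=cv2.INTER_CUBIC)
cv2.imwrite('pics/s30a.png',b)
b=cv2.imread('pics/t30.png')[150:280,160:360]; b=cv2.resize(b,None,fx=4,fy=4,interpolation=cv2.INTER_CUBIC)
cv2.imwrite('pics/t30a.png',b)
E
```

```text
tcp_pos: [651.1, 175.0, 168.8]
contact_force: [0.4, -0.1, 0.1]
opening: 42.3
tcp_pos: [572.8, -239.2, 276.4]
contact_force: [0.1, 0.2, 0.1]
tcp_pos: [544.6, -376.1, 277.5]
contact_force: [0.1, -0.0, -0.0]
```

View pics/s30a.png

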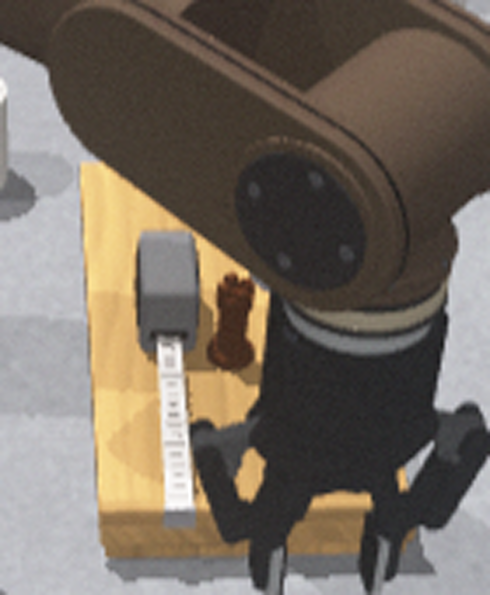

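View pics/t30a.png

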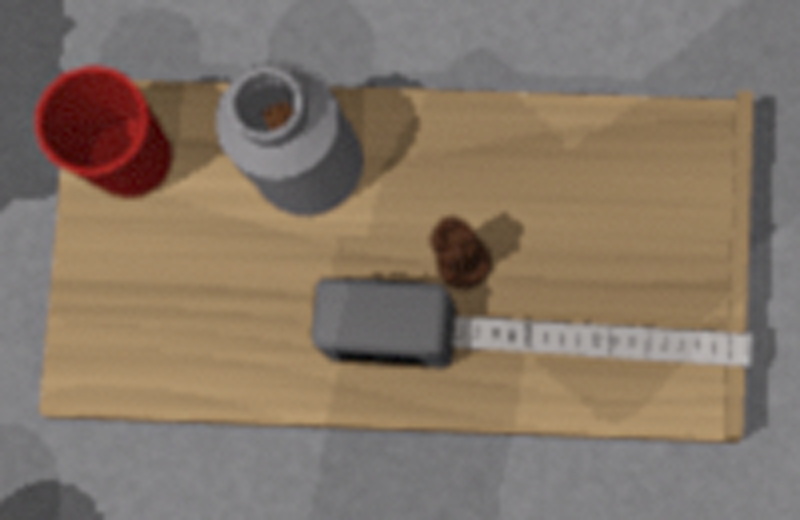

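View pics/t30.png

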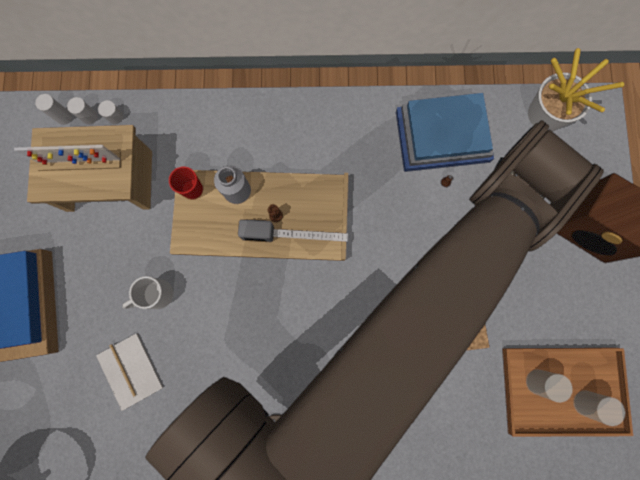

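View pics/s30.png

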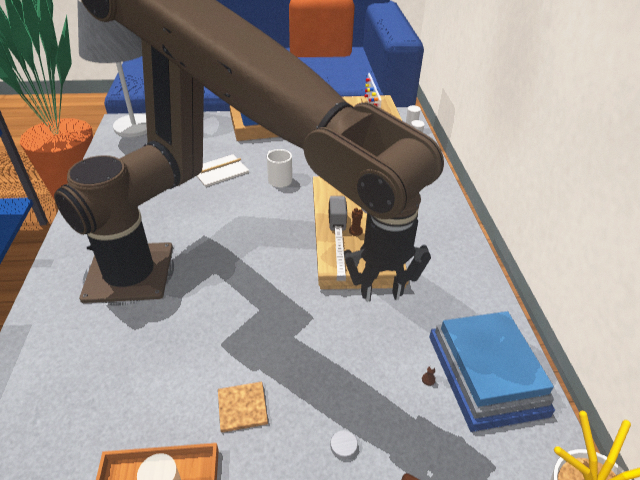

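```bash
python3 -c "
from go import *
T=lambda u,v,z: sh(ray('top',160+u/4,150+v/4,z))
S=lambda u,v,z: sh(ray('side',290+u/3.5,130+v/3.5,z))
print('rook foot near edge',T(470,288,37)+[18,0],'head',T(452,232,106),'L/R of foot',T(444,265,40),T(492,265,40))
print('rook side foot L/R',S(208,352,38),S(257,352,38),'head',S(236,283,106))
print('mouth/blade top',T(457,331,55),'hook',T(751,350,55),'case top fr',T(448,320,97),'back',T(315,310,97))
print('side mouth',S(168,338,55),'hook',S(179,512,55))
"
```

```text
rook foot near edge [ -1.438 -47.129] head [  0.16  -42.659] L/R of foot [ -5.917 -30.333] [ -4.826 -60.515]
rook side foot L/R [-16.906 -39.461] [ 20.622 -40.115] head [ -0.345 -40.926]
mouth/blade top [-50.344 -42.665] hook [ -55.542 -223.976] case top fr [-51.331 -42.094] back [-48.189  37.495]
side mouth [-48.496 -42.528] hook [ -53.646 -225.457]
```

```bash
python3 -c "
from station import arm
print(arm.get_obs()['clock'],arm.finish_job())"
```

```text
the job is handed in; nothing more can be done
67.45 None
```

I handed the job in at 67 s of the 210 s allowed; as far as the cameras can show, everything asked for is done. No verdict is reported.

- **Tape:** I hooked it over the lip, backed it off about 158 mm from first hook contact, pressed it down with up to about 19 N, and released it. It stayed put when let go, so the blade is locked.
    - Measured by the arm from first hook contact, 18 cm of blade showed just before the press. The lock holds the nearest notch, so it should now show about 178 mm if the notches count from zero.
    - The last pictures put it at 178–180 mm. Two earlier side views read about 176 mm, roughly 2 mm short of the value from the arm's travel.
    - The case lies about 1.7° off the shelf's line, and the hook's inner face is within about 1–2 mm of the lip.
- **Rook:** It stands upright behind the blade, about 50 mm from the blade's centre line. Its position along the shelf is about -40 to -43 mm against about -42.5 mm for the mouth, apart from one less certain foot-edge reading of -47 mm.
- **Dice:** I found five and released all five over the neck. The last top picture shows dice inside the tin, which is still standing, and the last pictures show no loose dice. I could not count the dice inside.
- **Left alone:** I did not touch the dice cup, lid, pawn, mug or coasters, and they look unmoved in the last pictures.

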